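# Brush out the dispenser cup and rebuild the tiered drying stand

## Task

Scrub out the grey dispenser cup with the long brush, three full strokes from the cup's floor up to its mouth, and stand the brush back in its pot, head down. Then put the drying stand together: slide every tray lying on the ledge (two or three, any order) down over the four posts, fully home and level, with the small yellow dosing caps (one or two) standing mouth up on the bottom tray, and finish with the cup standing mouth up on the floor of the topmost tray. Do not knock the cup over, and leave the other things on the ledge where they are.

Things in the scene. Friction and masses are not known exactly. Their poses are not given: they have to be found in the camera images.
- stand: base of the drying stand, fixed in a run: grey plate 180 x 150 mm (own x, y), 12 thick, with four upright steel posts 9 mm in diameter at x +-70, y +-55, rounded tips 152 mm above the ledge. Origin: centre of its underside, on the ledge. The first tray rests on the plate (underside 12 mm above the ledge), each next one on the corner uprights of the one below, 44 mm higher.
- tray_blue: blue tray, 166 x 136 mm (own x, y), 0.15-0.31 kg, may be absent; origin: centre of underside. Floor 5 mm thick, rim 14 high. Central upright finger grip 10 mm thick (x), 60 long (y), top 40 above underside. 13 mm square holes through the floor at x +-70, y +-55, each with an L-shaped upright at its outer corner, 44 tall, 3 thick. Fits the posts either way round (half turn). Lies flat.
- tray_green: green tray, 166 x 136 mm (own x, y), 0.15-0.31 kg, may be absent; origin: centre of underside. Floor 5 mm thick, rim 14 high. Central upright finger grip 10 mm thick (x), 60 long (y), top 40 above underside. 13 mm square holes through the floor at x +-70, y +-55, each with an L-shaped upright at its outer corner, 44 tall, 3 thick. Fits the posts either way round (half turn). Lies flat.
- tray_orange: orange tray, 166 x 136 mm (own x, y), 0.15-0.31 kg, may be absent; origin: centre of underside. Floor 5 mm thick, rim 14 high. Central upright finger grip 10 mm thick (x), 60 long (y), top 40 above underside. 13 mm square holes through the floor at x +-70, y +-55, each with an L-shaped upright at its outer corner, 44 tall, 3 thick. Fits the posts either way round (half turn). Lies flat.
- cup: open round grey silicone-skinned dispenser cup, stiff, 85 mm tall, 58 mm outside diameter at the foot and 62 mm at the mouth, wall 4 mm, floor 5 mm thick (its top side 5 mm above the origin); 0.1-0.2 kg; origin: centre of its underside, z up. Stands on the ledge, mouth up.
- cap1: small open yellow dosing cap with a blue band, stiff, 32 mm tall, 38 mm outside diameter at the foot and 44 at the mouth, wall 3 mm, 40 g; origin: centre of its underside, z up. Stands on the ledge, mouth up. May be absent.
- cap2: small open yellow dosing cap with a blue band, stiff, 32 mm tall, 38 mm outside diameter at the foot and 44 at the mouth, wall 3 mm, 40 g; origin: centre of its underside, z up. Stands on the ledge, mouth up. May be absent.
- brush: long bottle brush, 200 mm, 80 g; origin: centre of the flat bottom end of its bristle head, z runs up to the handle. Head 38 mm in diameter (soft bristle tips to 42) from 0 to 60 mm, round stem 12 mm, then a flat red handle from 125 to 200 mm, 20 mm (own x) by 14 mm (own y). Starts standing head down in its pot, handle end 208 mm above the ledge.
- brush_tip (a point): centre of the bottom end of the brush head (the brush's origin)
- brush_pot: white round brush pot, fixed for the run: 54 mm outside, 46 mm inside diameter, 75 mm tall, inner floor 8 mm above the ledge; origin: centre of its underside, z up.
- stain_tub: bystander: red flip-top stain tub, 90 mm diameter, 105 mm tall; origin: centre of its underside
- glass_jar: bystander: closed clear glass jar with pegs, 72 mm diameter, 120 mm tall; origin: centre of its underside
- scrub_brush: bystander: stiff hand scrubbing brush, bristles down, 130 (own x) x 50 x 65 mm tall; origin: centre of its underside
- softener: bystander: blue softener bottle, 70 mm diameter, 190 mm tall; origin: centre of its underside
- scoop: bystander: grey measuring scoop, bowl 70 x 50 x 35 mm with an 80 mm handle towards own -x; origin: centre of the bowl's underside
Things that resemble listed ones, but are neither listed nor needed, are in the scene too. Leave any brown look-alike of the cap2 alone.

How it is judged:
On the way, in this order (a step that is already met when the one before it is completed fails the run):
1. first stroke: brush head down inside the cup, its end within 20 mm of the cup's floor (horizontal distance between brush_tip and cup below 0.024 m and angle between cup's own z axis and vertical below 0.25 rad and angle between brush's own z axis and vertical below 0.5 rad and z of brush_tip in the frame of cup between -0.005 and 0.025 m), for 0.05 s.
2. first stroke: brush head drawn up through the cup, its end 55 mm or more above the cup's floor (horizontal distance between brush_tip and cup below 0.024 m and angle between cup's own z axis and vertical below 0.25 rad and angle between brush's own z axis and vertical below 0.5 rad and z of brush_tip in the frame of cup above 0.06 m), for 0.05 s.
3. second stroke: brush head down inside the cup, its end within 20 mm of the cup's floor (all of step 1), for 0.05 s.
4. second stroke: brush head drawn up through the cup, its end 55 mm or more above the cup's floor (all of step 2), for 0.05 s.
5. third stroke: brush head down inside the cup, its end within 20 mm of the cup's floor (all of step 3), for 0.05 s.
6. third stroke: brush head drawn up through the cup, its end 55 mm or more above the cup's floor (all of step 4), for 0.05 s.
At the end, for the whole second after the job is handed in: Every tray present sits level (0.04 rad) on the four posts within 6 mm of the stand's centre and 4 mm of a tier height; each cap stands upright on the bottom tray's floor and the cup (0.1 rad) on the topmost tray's floor; the brush is head down in its pot; all at rest (horizontal distance between each of tray_blue, tray_green, tray_orange and stand below 0.006 m and angle between each of tray_blue, tray_green, tray_orange's own z axis and vertical below 0.04 rad and angle between the x axis of each of tray_blue, tray_green, tray_orange and the x axis of stand, either way round below 0.08 rad and (z of tray_blue in the frame of stand between 0.008 and 0.016 m or z of tray_blue in the frame of stand between 0.052 and 0.06 m or z of tray_blue in the frame of stand between 0.096 and 0.104 m) and linear speed of each of tray_blue, tray_green, tray_orange, cup, cap1, cap2 below 0.02 m/s and (z of tray_green in the frame of stand between 0.008 and 0.016 m or z of tray_green in the frame of stand between 0.052 and 0.06 m or z of tray_green in the frame of stand between 0.096 and 0.104 m) and (z of tray_orange in the frame of stand between 0.008 and 0.016 m or z of tray_orange in the frame of stand between 0.052 and 0.06 m or z of tray_orange in the frame of stand between 0.096 and 0.104 m) and x of cup in the frame of stand between -0.085 and 0.085 m and y of cup in the frame of stand between -0.07 and 0.07 m and (z of cup in the frame of stand between 0.057 and 0.066 m or z of cup in the frame of stand between 0.101 and 0.11 m) and angle between cup's own z axis and vertical below 0.1 rad and horizontal distance between brush_tip and brush_pot below 0.012 m and z of brush_tip in the frame of brush_pot between 0 and 0.02 m and angle between brush's own z axis and vertical below 0.25 rad and linear speed of brush below 0.03 m/s and x of cap1 in the frame of stand between -0.08 and 0.08 m and y of cap1 in the frame of stand between -0.065 and 0.065 m and z of cap1 in the frame of stand between 0.013 and 0.022 m and angle between each of cap1, cap2's own z axis and vertical below 0.15 rad and x of cap2 in the frame of stand between -0.08 and 0.08 m and y of cap2 in the frame of stand between -0.065 and 0.065 m and z of cap2 in the frame of stand between 0.013 and 0.022 m); the robot touches nothing.
It fails at once if the dispenser cup is knocked over (angle between cup's own z axis and vertical above 0.8 rad).
It fails at once if a bystander (stain tub, glass jar, scrubbing brush, softener bottle, scoop) is moved more than 40 mm (distance of any of stain_tub, glass_jar, scrub_brush, softener, scoop from where it was at the start of the episode above 0.04 m).
Of tray_blue, tray_green, tray_orange only 2 to 3 are there at a start; the rules pass over those that are not, and their reading is None.
Of cap1, cap2 only 1 to 2 are there at a start; the rules pass over those that are not, and their reading is None.
At some moment in a run one of tray_blue, tray_green, tray_orange may be knocked a few centimetres aside while the robot is not near it.
It also fails if it takes over 210 s, if anything falls off the work surface, if the arm or the gripper's body presses on something with over 40 N, if the wrist force passes 120 N, or if a joint passes its speed limit or range.

## Robot

A 7-joint arm with a two-finger parallel gripper is mounted at the origin on the work surface. World frame = base frame: x ahead of the robot, y to its left, z up, the work surface at z = 0. Lengths are in m, angles in rad, forces in N, time in s.
With the tool pointing down it reaches from about 0.425 to 0.875 m from the base axis. Payload 4.7 kg.
Tool frame: the origin (TCP) lies where the fingers leave the gripper's body, on its centre line; the fingertips stand 73 mm ahead of it and the grasp point (between the pads) lies 54 mm ahead of it (manip.grip_depth is the z of the grasp point in the tool frame, in m); z points along the fingers, y is the line along which they close (so a half turn about z gives the same grasp; the last joint's range is limited). The gripper opens to 85 mm and grips with 20 to 120 N. Pads are 22 mm wide; open, the fingers measure 114 mm over their backs; the gripper's body (76 mm by 85 mm) begins 54 mm behind the grasp point. The pads swing forward as they close: fully open they stand 13 mm farther back than shut.
Start: joints at [0.014, 0.321, -0.07, 1.45, 0.023, 1.371, -0.057], TCP at [0.65, -0, 0.304] pointing down, gripper open.
Joint ranges: [-2.86, 2.86], [-0.3, 2.09], [-1.38, 1.24], [0.06, 2.45], [-1.56, 4.7], [0.09, 2.05], [-2.69, 2.69]. Speed limits (rad/s): [2.57, 2.57, 3.14, 3.14, 3.14, 3.14, 3.14].

## Interface

Orientations are given as [roll, pitch, yaw] about the fixed x, y, z axes, in that order (R = Rz(yaw) Ry(pitch) Rx(roll)).
In Python, from workcell import readout, capture, camera_params, manip gives the robot as it stands.
- The arm moves only by the tool step_arm, never from a script. Its argument "steps" is one flat list of numbers, 6 for each row, row after row: the shift along the tool's x, y, z normalised to -1 to 1, where 1 is 0.08 m, then the turn, a rotation vector about the tool's x, y, z normalised to -1 to 1, where 1 is 180 degrees. A call has 1 to 8 rows; each row shifts and turns the commanded pose from where the row before left it, along the tool's axes as they then stand; what a row does not reach is not made up. A row lasts 1/10 s, in which the tool goes at most 50 mm and 8.59 degrees, less where a joint would pass 70% of its speed; a pose out of reach is approached as far as the arm can. A call with a number of a shift or a turn outside -1 to 1 is refused whole. A call with a gripper value outside its range is refused whole. "fingers" is the gripper's target within -1 to 1 (fully open at 1, half-way at 0, shut at -1), set as the call begins (left out, the last holds). The fingers move at their own pace and stop on an object; "newtons" is the grip in N (left out, the last holds). Time passes only in rows, so rows that do not move let the fingers close. It gives the time, the measured TCP pose, the force, the opening and the grip force at its end, in the units of the state.
- readout.get_obs(): the state, without advancing time (a new reading comes with each control period).
- capture(name): name is "scene" or "side" or "wrist"; returns the picture (480x640x3 uint8, blue, green, red); there is no depth.
- camera_params(name): a dict with "vertical_fov" (degrees; the focal length in pixels is half the picture's height over the tangent of half this angle, whatever the lens; pixels are square), "cx", "cy" (the principal point, pixels), "k1" (the pictures are not rectified: a ray, as slopes to the right and down, at radius r is drawn at 1 + k1 r^2 times it, then the intrinsics apply), "xyz" and "attitude" of the camera in the world; the wrist camera has in their place "mount" (4x4, takes a point from camera to tool coordinates, whose origin is the TCP and whose axes are the flange's). Camera axes: x right, y down, z forward; pixel columns grow to the right and rows downward; lengths in m; the calibration is good to about 2 mm. A picture is of the moment at which its call begins: read the wrist's pose just before it. camera_params takes no time and is no camera call.
- manip.hand_in(): hands the job in; it is judged then, once.
The state is a dict: "time": time; "joints": joint angles; "joint_velocities": joint speeds; "joint_efforts": joint torques, N m; "eef_pos": TCP position; "eef_rot": TCP orientation; "ft_force": force on the tool from outside, world axes, zero at the start; "moment": the same for the moment, N m; "finger_gap": finger opening in m; "finger_force": force on a finger pad.
Only numpy, scipy, OpenCV 4.12 (cv2) and the standard library are available. Lean on these libraries where they do the work, as an engineer would, in place of code of your own. Each camera call takes 0.05 s, during which the arm holds its last target. There are 200 camera calls.

## Working session

There is one attempt and no reset: what is moved stays moved. The work goes in short steps, Python scripts to look and compute and a tool call to move; the robot and the scene stay as the last step left them, time stands still between calls to the robot, and variables do not carry over. Pictures are saved under pics/ and viewed, at most 14 in all, crops included, and the job is handed in when it is done.

Besides the shell and the picture viewer there is one more tool, called by a JSON object that holds its "op" and its "data". step_arm: Moves the arm, as the interface text tells. Scaled input: -1 to 1 covers 0.08 m each way for a shift and 180 degrees each way for a turn. Its arguments: {"type":"object","properties":{"steps":{"type":"array","items":{"type":"number"}},"fingers":{"type":"number"},"newtons":{"type":"number"}},"required":["steps"]}

```bash
ls; mkdir -p pics; python3 - <<'E'
from workcell import readout,capture,camera_params,manip
import cv2
for n in ("scene","side","wrist"):
    im=capture(n); cv2.imwrite(f"pics/{n}0.png",im); print(n,camera_params(n))
print(readout.get_obs())
E
```

```text
pics
scene {'vertical_fov': 44.54101183436153, 'cx': 315.0897952926395, 'cy': 242.11284596794115, 'k1': -0.19652562243398286, 'xyz': array([ 1.04232248, -0.47534541,  1.03857731]), 'attitude': array([-2.57732177,  0.00966612,  0.70824272])}
side {'vertical_fov': 44.8166501087023, 'cx': 324.9656461318661, 'cy': 240.4567120683152, 'k1': -0.047456726021311776, 'xyz': array([0.437394  , 1.07133253, 0.65921314]), 'attitude': array([-2.0794816 , -0.00329484, -2.98966486])}
wrist {'vertical_fov': 67.46348462766159, 'cx': 321.3113038038894, 'cy': 241.53568048070312, 'k1': -0.03007077185165658, 'mount': array([[ 8.31980704e-04, -9.62203298e-01, -2.72330904e-01,
         6.97936739e-02],
       [ 9.99999644e-01,  7.62851772e-04,  3.59716493e-04,
        -2.03338144e-05],
       [-1.38372283e-04, -2.72331107e-01,  9.62203590e-01,
        -7.08305412e-02],
       [ 0.00000000e+00,  0.00000000e+00,  0.00000000e+00,
         1.00000000e+00]])}
{'time': 0.15, 'joints': array([ 0.01414802,  0.32165032, -0.07008112,  1.45141121,  0.02260498,
        1.37081792, -0.05685764]), 'joint_velocities': array([-0.00032145, -0.00233989,  0.00234783, -0.00388451, -0.00012358,
       -0.0004896 , -0.00118679]), 'joint_efforts': array([ 4.86840745e-04, -4.94090402e+01, -3.82246608e-01, -3.14684451e+01,
        1.31496685e-02,  8.20941757e-03, -6.77807677e-07]), 'eef_pos': array([ 6.49688569e-01, -7.46426571e-05,  3.03067963e-01]), 'eef_rot': array([-3.14009524e+00,  9.42787673e-05,  1.57081302e+00]), 'ft_force': array([-0.01029684,  0.59213991, -0.1811984 ]), 'moment': array([ 0.00454333, -0.00174568,  0.07617496]), 'finger_force': 0.0, 'finger_gap': 0.08529529639810687}
```

View pics/scene0.png

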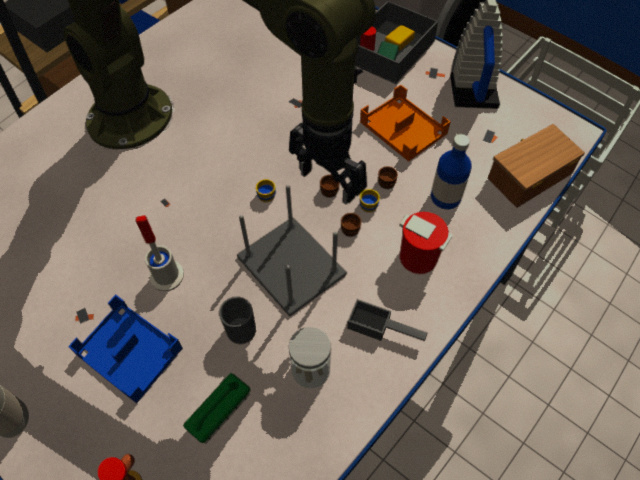

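View pics/side0.png

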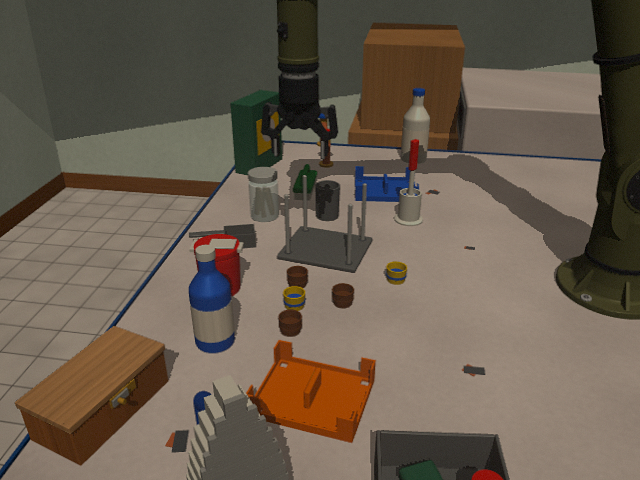

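The scene view shows the blue tray at about (125,345), orange tray (405,122), cup mouth (237,308), brush top (142,218), pot (160,265), yellow caps (265,188) and (369,198), and stand posts at (243,217), (289,187), (335,235), (288,267). The side view agrees, with no green tray and three brown look-alikes.

```bash
cat > h.py <<'E'
import numpy as np, cv2
from scipy.spatial.transform import Rotation as Ro
from scipy.optimize import least_squares
from workcell import readout,capture,camera_params,manip
def cam(n,obs=None):
    p=camera_params(n); f=240/np.tan(np.radians(p['vertical_fov'])/2)
    if 'mount' in p:
        o=obs or readout.get_obs(); T=np.eye(4); T[:3,:3]=Ro.from_euler('xyz',o['eef_rot']).as_matrix(); T[:3,3]=o['eef_pos']; T=T@p['mount']
        R,t=T[:3,:3],T[:3,3]
    else: R,t=Ro.from_euler('xyz',p['attitude']).as_matrix(),np.array(p['xyz'])
    return dict(R=R,t=t,f=f,cx=p['cx'],cy=p['cy'],k=p['k1'])
def proj(c,P):
    q=(np.atleast_2d(P)-c['t'])@c['R']; s=q[:,:2]/q[:,2:]; s=s*(1+c['k']*(s**2).sum(1,keepdims=True))
    return s*c['f']+[c['cx'],c['cy']]
def unproj(c,uv,z):
    d=(np.atleast_2d(uv)-[c['cx'],c['cy']])/c['f']; s=d.copy()
    for _ in range(20): s=d/(1+c['k']*(s**2).sum(1,keepdims=True))
    r=np.c_[s,np.ones(len(s))]@c['R'].T; return c['t']+r*((z-c['t'][2])/r[:,2:])
def fitpts(obsv,model,x0):
    """obsv: list of (cam, uv Nx2, local pts Nx3) ; pose x,y,yaw -> fit"""
    def w(x,L): cs,sn=np.cos(x[2]),np.sin(x[2]); L=np.array(L,float); return np.c_[x[0]+cs*L[:,0]-sn*L[:,1],x[1]+sn*L[:,0]+cs*L[:,1],L[:,2]]
    r=least_squares(lambda x:np.concatenate([(proj(c,w(x,L))-uv).ravel() for c,uv,L in obsv]),x0,loss='soft_l1')
    return r.x,np.sqrt(2*r.cost/sum(len(u) for _,u,_ in obsv))
def rows(pos,yaw,n=None,o=None):
    """whole delta to absolute TCP pos, yaw (tool down: roll pi), in tool units; prints per-row"""
    o=o or readout.get_obs(); R0=Ro.from_euler('xyz',o['eef_rot']); R1=Ro.from_euler('xyz',[np.pi,0,yaw])
    d=R0.inv().apply(np.array(pos)-o['eef_pos'])/.08; v=(R0.inv()*R1).as_rotvec()/np.pi
    print('total tool shift(units)',d.round(3),'turn',v.round(4),'dist',np.linalg.norm(d)*.08)
E
python3 - <<'E'
from h import *
s,d=cam('scene'),cam('side')
def tri(us,ud):
    r=least_squares(lambda X:np.r_[(proj(s,X)-us).ravel(),(proj(d,X)-ud).ravel()],[.65,0,.1]); return r.x.round(4),round(r.cost**.5,2)
print('posts',unproj(s,[(243,217),(289,187),(335,235),(288,267)],.152).round(3).tolist(),unproj(d,[(305,174),(364,185),(350,207),(287,197)],.152).round(3).tolist())
print('cup',tri((237,308),(328,185)));print('capA',tri((265,187),(397,266)));print('capB',tri((369,197),(294,293)))
print('brush',tri((142,218),(414,141)),'pot',tri((160,256),(410,191)))
print('brown',unproj(s,[(388,174),(350,221),(329,182)],.03).round(3).tolist(),unproj(d,[(298,271),(343,288),(291,316)],.03).round(3).tolist())
ims,imd=cv2.imread('pics/scene0.png'),cv2.imread('pics/side0.png')
for n,lo,hi in (('blue',(105,180,60),(125,255,255)),('orange',(3,200,90),(14,255,255))):
    for nm,im,c in (('s',ims,s),('d',imd,d)):
        m=cv2.inRange(cv2.cvtColor(im,cv2.COLOR_BGR2HSV),lo,hi); _,_,st,ce=cv2.connectedComponentsWithStats(m)
        for i in np.argsort(-st[1:,4])[:3]+1: print(n,nm,st[i],ce[i].round(1),unproj(c,ce[i],.012)[0].round(3))
E
```

```text
posts [[0.533, -0.099, 0.152], [0.552, 0.008, 0.152], [0.688, -0.02, 0.152], [0.668, -0.124, 0.152]] [[0.664, -0.125, 0.152], [0.527, -0.085, 0.152], [0.545, 0.029, 0.152], [0.679, 0.002, 0.152]]
cup (array([ 0.6265, -0.2217,  0.0854]), np.float64(0.19))
capA (array([0.4437, 0.0403, 0.0304]), np.float64(0.29))
capB (array([0.6334, 0.166 , 0.0283]), np.float64(0.28))
brush (array([ 0.4263, -0.2389,  0.2041]), np.float64(0.21)) pot (array([ 0.4279, -0.2382,  0.0759]), np.float64(0.51))
brown [[0.627, 0.242, 0.03], [0.641, 0.09, 0.03], [0.542, 0.141, 0.03]] [[0.641, 0.09, 0.03], [0.543, 0.137, 0.03], [0.624, 0.241, 0.03]]
blue s [  69  306  109   91 4769] [127.7 351.3] [ 0.499 -0.407  0.012]
blue s [339 196 222 284 802] [447.3 344.9] [ 0.952 -0.002  0.012]
blue s [484  26  11  39 317] [488.9  45.7] [0.561 0.812 0.012]
blue d [356 167  54  34 954] [379.4 186. ] [ 0.51  -0.404  0.012]
blue d [189 261  40  50 914] [207.5 286.3] [0.815 0.147 0.012]
blue d [  0 435  29  40 117] [ 13.4 454.5] [0.946 0.596 0.012]
orange s [ 367   98   74   55 2083] [402.  125.4] [0.556 0.398 0.012]
orange s [121 455  10  13  58] [126.1 461. ] [ 0.655 -0.549  0.012]
orange s [443 117   7   9  22] [446. 122.] [0.63  0.479 0.012]
orange d [ 255  340  120  102 7264] [315.1 394.3] [0.552 0.411 0.012]
orange d [247 385   6  12  43] [249.8 391.7] [0.653 0.421 0.012]
orange d [411 153   4   3   6] [412.5 153.7] [ 0.425 -0.671  0.012]
```

{"op": "step_arm", "data": {"steps": [-0.373,-0.348,-0.05,0,0,0,-0.373,-0.348,-0.05,0,0,0,-0.373,-0.348,-0.05,0,0,0,-0.373,-0.348,-0.05,0,0,0,-0.373,-0.348,-0.05,0,0,0,-0.373,-0.348,-0.05,0,0,0,-0.373,-0.348,-0.05,0,0,0,-0.373,-0.348,-0.05,0,0,0]}}

```text
time: 0.95
eef_pos: [0.4258, -0.2397, 0.3359]
eef_rot: [3.142, -0.0, 1.571]
ft_force: [-0.1, -0.2, 0.1]
finger_gap: 0.0854
finger_force: 0.0
```

{"op": "step_arm", "data": {"steps": [0,0,0,0,0,0,0,0,0,0,0,0], "fingers": 0}}

```text
time: 1.15
eef_pos: [0.4268, -0.2393, 0.3361]
eef_rot: [3.141, -0.0, 1.568]
ft_force: [1.3, 0.6, -0.2]
finger_gap: 0.0588
finger_force: 0.0
```

```bash
python3 - <<'E'
from h import *
o=readout.get_obs(); im=capture('wrist'); cv2.imwrite('pics/w1.png',im); c=cam('wrist',o)
print(o['eef_pos'],o['eef_rot'],o['finger_gap'],proj(c,[[.4263,-.2389,.208],[.428,-.238,.075]]))
E
```

```text
[ 0.42678365 -0.23928446  0.33609753] [ 3.14072323e+00 -3.65885661e-04  1.56846265e+00] 0.05882684461607904 [[320.17900437 263.1665486 ]
 [322.27017507 215.61532189]]
```

View pics/w1.png

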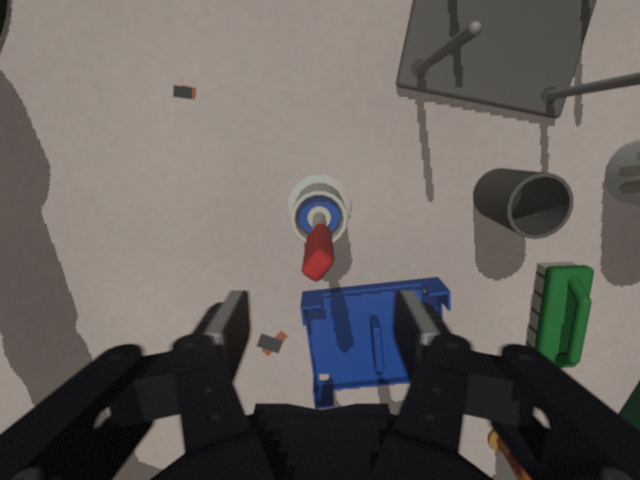

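The wrist view shows the red handle top at (317,266) and predicted (320,263), so the brush position is good to 1 mm. It also shows the blue tray and the cup at (540,205).

{"op": "step_arm", "data": {"steps": [0,-0.01,0.322,0,0,0,0,0,0.322,0,0,0,0,0,0.322,0,0,0,0,0,0.322,0,0,0,0,0,0,0,0,0]}}

```text
time: 1.7
eef_pos: [0.4255, -0.2362, 0.2291]
eef_rot: [-3.135, -0.003, 1.574]
ft_force: [-0.2, 0.2, 0.3]
finger_gap: 0.0423
finger_force: 0.0
```

{"op": "step_arm", "data": {"steps": [0,0,0,0,0,0,0,0,0,0,0,0,0,0,0,0,0,0,0,0,0,0,0,0,0,0,0,0,0,0,0,0,0,0,0,0,0,0,0,0,0,0,0,0,0,0,0,0], "fingers": -1, "newtons": 50}}

```text
time: 2.5
eef_pos: [0.4269, -0.239, 0.2337]
eef_rot: [3.14, 0.001, 1.571]
ft_force: [-1.1, -0.0, 5.2]
finger_gap: 0.021
finger_force: 49.0
```

{"op": "step_arm", "data": {"steps": [0,0,-0.4,0,0,0,0,0,-0.4,0,0,0,0,0,-0.4,0,0,0,0,0,-0.4,0,0,0,0,0,-0.2,0,0,0,0,0,0,0,0,0]}}

```text
time: 3.1
eef_pos: [0.4271, -0.2391, 0.3789]
eef_rot: [3.138, 0.002, 1.571]
ft_force: [-0.3, 0.0, -0.5]
finger_gap: 0.0202
finger_force: 49.2
```

```bash
python3 - <<'E'
from h import *
o=readout.get_obs(); a=capture('scene');b=capture('side')
p=o['eef_pos'];print(p,o['finger_gap'])
top=[p[0],p[1],p[2]-.054+.029]; tip=[p[0],p[1],p[2]-.233+.008]
print(proj(cam('scene'),[top,tip]),proj(cam('side'),[top,tip]))
s=proj(cam('scene'),[tip])[0].astype(int);d=proj(cam('side'),[tip])[0].astype(int)
f=lambda im,q:cv2.resize(im[q[1]-110:q[1]+90,q[0]-100:q[0]+100],None,fx=2,fy=2)
cv2.imwrite('pics/b2.png',np.hstack([f(a,s),f(b,d)]));print(s,d)
E
```

```text
[ 0.42714117 -0.23911892  0.37891018] 0.020246324772538956
[[118.66574783 164.05267745]
 [149.21648486 233.94251894]] [[418.89473918  76.15946451]
 [412.24237275 161.02926815]]
[149 233] [412 161]
```

View pics/b2.png

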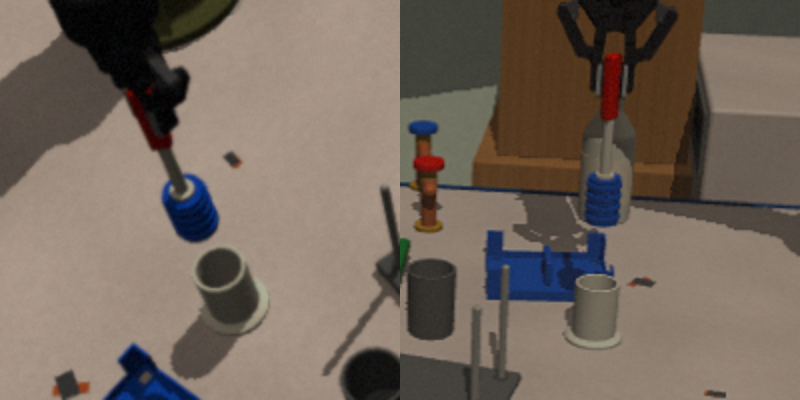

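The brush hangs straight: its head bottom is where predicted in both views, about (197,228) and (602,220) in the crops.

```bash
python3 - <<'E'
from h import *
o=dict(eef_pos=np.array([0.42678365,-0.23928446,0.33609753]),eef_rot=np.array([3.14072323,-3.66e-4,1.56846265]))
c=cam('wrist',o); im=cv2.imread('pics/w1.png')
print(unproj(c,[(540,205)],.085),unproj(c,[(476,28)],.152),unproj(c,[(317,266)],.208), unproj(c,[(397,83),(558,117)],.012))
rows([.6265,-.2217,.379],np.pi/2)
E
```

```text
[[ 0.62738285 -0.22609821  0.085     ]] [[ 0.52631425 -0.09961084  0.152     ]] [[ 0.4244295  -0.24065433  0.208     ]] [[ 0.50471103 -0.11289097  0.012     ]
 [ 0.67754787 -0.14476285  0.012     ]]
total tool shift(units) [ 0.212  2.504 -0.044] turn [-0.0004 -0.0002 -0.    ] dist 0.2010667539955208
```

```bash
python3 - <<'E'
from h import *
a=cv2.imread('pics/scene0.png');b=cv2.imread('pics/side0.png')
f=lambda im,x,y:cv2.resize(im[y:y+65,x:x+50],None,fx=8,fy=8,interpolation=cv2.INTER_CUBIC)
w=lambda X,Y,c,z:proj(c,[[X+.031*np.cos(t),Y+.031*np.sin(t),z] for t in np.linspace(0,6.28,40)])
A=f(a,212,288);B=f(b,303,170)
for I,n,x,y in((A,'scene',212,288),(B,'side',303,170)):
    p=((w(.627,-.2235,cam(n),.085)-[x,y]+.5)*8).astype(int); cv2.polylines(I,[p.reshape(-1,1,2)],True,(0,255,0),1)
cv2.imwrite('pics/c3.png',cv2.convertScaleAbs(np.hstack([A,B]),alpha=1.8))
E
```

```text
(no output)
```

View pics/c3.png

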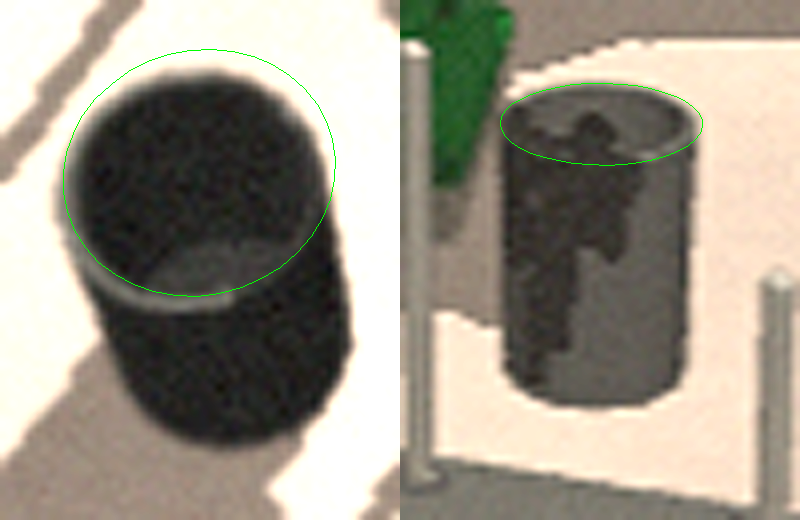

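The drawn mouth outline sits about 2 px too high in the scene view. It fits in the side view. The cup is therefore slightly further in -y, in line with the wrist estimate.

```bash
python3 - <<'E'
from h import *
s,d=cam('scene'),cam('side');P=[.627,-.2235,.085]
us=proj(s,P)+[-1.1,2];ud=proj(d,P)+[-.3,0]
r=least_squares(lambda x:np.r_[(proj(s,[x[0],x[1],.085])-us).ravel(),(proj(d,[x[0],x[1],.085])-ud).ravel()],P[:2]);print(r.x,unproj(s,us,.085),r.fun)
E
```

```text
[ 0.62823403 -0.22730387] [[ 0.62829153 -0.22767679  0.085     ]] [ 0.12105282 -0.15999279  0.0306186  -0.6502041 ]
```

{"op": "step_arm", "data": {"steps": [0.026,0.419,0,0,0,0,0.026,0.419,0,0,0,0,0.026,0.419,0,0,0,0,0.026,0.419,0,0,0,0,0.026,0.419,0,0,0,0,0.026,0.419,0,0,0,0,0,0,0,0,0,0,0,0,0,0,0,0]}}

```text
time: 4.0
eef_pos: [0.6274, -0.2258, 0.3735]
eef_rot: [-3.136, -0.001, 1.572]
ft_force: [-0.5, 0.1, 0.5]
finger_gap: 0.0203
finger_force: 49.3
```

{"op": "step_arm", "data": {"steps": [0,0,0.25,0,0,0,0,0,0.25,0,0,0,0,0,0.25,0,0,0,0,0,0.25,0,0,0,0,0,0,0,0,0,0,0,0,0,0,0]}}

```text
time: 4.6
eef_pos: [0.6266, -0.2267, 0.297]
eef_rot: [-3.141, 0.0, 1.57]
ft_force: [-0.4, 0.6, -0.7]
finger_gap: 0.0208
finger_force: 49.3
```

```bash
python3 - <<'E'
from h import *
o=readout.get_obs();print(o['eef_pos'],o['ft_force'])
a=capture('scene');b=capture('side')
f=lambda im,x,y:cv2.resize(im[y:y+120,x:x+80],None,fx=5,fy=5,interpolation=cv2.INTER_CUBIC)
cv2.imwrite('pics/b4.png',cv2.convertScaleAbs(np.hstack([f(a,197,243),f(b,288,115)]),alpha=1.6))
E
```

```text
[ 0.62662517 -0.22670694  0.297023  ] [-0.41308483  0.56590861 -0.69514823]
```

View pics/b4.png

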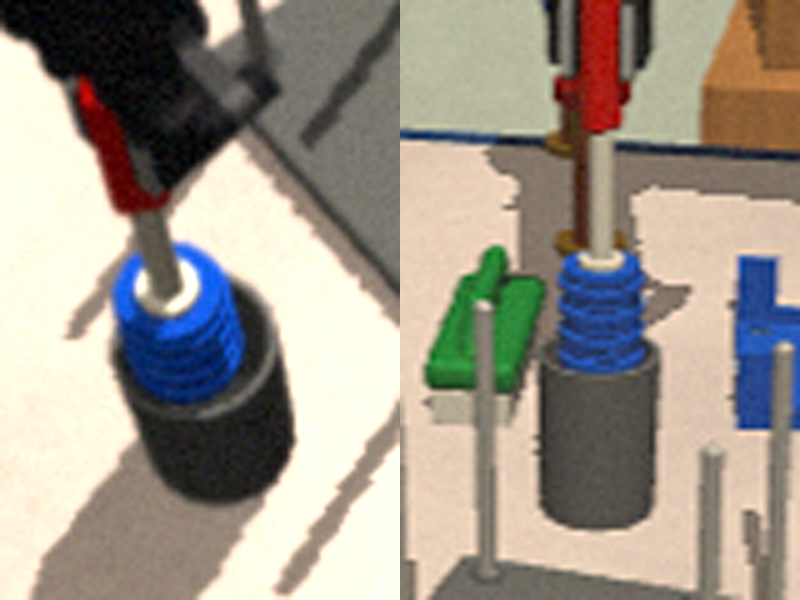

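```bash
python3 - <<'E'
from h import *
s,d=cam('scene'),cam('side')
P=[[.6266,-.2267,z] for z in (.131,.085,.071)]
print((proj(s,P)-[197,243])*5,(proj(d,P)-[288,115])*5)
E
```

```text
[[173.15186998 277.36690969]
 [189.99855638 334.86366285]
 [194.89080937 351.50689103]] [[200.75275907 259.38247158]
 [200.19813522 347.044451  ]
 [200.03245731 373.19490175]]
```

Compared with its predicted position, the brush sits about 4 mm toward -y of the cup axis. I'll correct that before going down.

{"op": "step_arm", "data": {"steps": [0.05,0.02,0,0,0,0,0,0,0.17,0,0,0,0,0,0.17,0,0,0,0,0,0.17,0,0,0,0,0,0.17,0,0,0,0,0,0,0,0,0,0,0,0,0,0,0]}}

```text
time: 5.4
eef_pos: [0.629, -0.2223, 0.2418]
eef_rot: [-3.141, -0.0, 1.571]
ft_force: [-0.0, -0.6, 0.2]
finger_gap: 0.0208
finger_force: 49.3
```

{"op": "step_arm", "data": {"steps": [0,0,-0.2,0,0,0,0,0,-0.2,0,0,0,0,0,-0.2,0,0,0,0,0,-0.2,0,0,0,0,0,0,0,0,0,0,0,0,0,0,0]}}

```text
time: 6.0
eef_pos: [0.6294, -0.2223, 0.3074]
eef_rot: [3.14, 0.0, 1.571]
ft_force: [-0.9, -0.6, -1.9]
finger_gap: 0.0208
finger_force: 49.3
```

{"op": "step_arm", "data": {"steps": [0,0,0.2,0,0,0,0,0,0.2,0,0,0,0,0,0.2,0,0,0,0,0,0.2,0,0,0,0,0,0,0,0,0,0,0,0,0,0,0]}}

```text
time: 6.6
eef_pos: [0.629, -0.2222, 0.2416]
eef_rot: [-3.14, -0.0, 1.571]
ft_force: [0.3, -0.1, -1.0]
finger_gap: 0.0208
finger_force: 49.3
```

{"op": "step_arm", "data": {"steps": [0,0,-0.2,0,0,0,0,0,-0.2,0,0,0,0,0,-0.2,0,0,0,0,0,-0.2,0,0,0,0,0,0,0,0,0,0,0,0,0,0,0]}}

```text
time: 7.2
eef_pos: [0.6294, -0.2223, 0.3074]
eef_rot: [3.14, 0.0, 1.571]
ft_force: [-0.8, 0.9, -1.9]
finger_gap: 0.0211
finger_force: 49.3
```

{"op": "step_arm", "data": {"steps": [0,0,0.2,0,0,0,0,0,0.2,0,0,0,0,0,0.2,0,0,0,0,0,0.2,0,0,0,0,0,0,0,0,0,0,0,0,0,0,0]}}

```text
time: 7.8
eef_pos: [0.629, -0.2222, 0.2416]
eef_rot: [-3.14, -0.0, 1.571]
ft_force: [0.4, -0.3, -1.3]
finger_gap: 0.0204
finger_force: 49.3
```

{"op": "step_arm", "data": {"steps": [0,0,-0.2,0,0,0,0,0,-0.2,0,0,0,0,0,-0.2,0,0,0,0,0,-0.2,0,0,0,0,0,0,0,0,0,0,0,0,0,0,0]}}

```text
time: 8.4
eef_pos: [0.6294, -0.2223, 0.3074]
eef_rot: [3.14, 0.0, 1.571]
ft_force: [0.4, 0.5, -1.0]
finger_gap: 0.021
finger_force: 49.3
```

```bash
python3 - <<'E'
from h import *
o=readout.get_obs();print(o['eef_pos'],o['ft_force'],o['finger_gap'])
a=capture('scene');b=capture('side')
f=lambda im,x,y:cv2.resize(im[y:y+120,x:x+80],None,fx=5,fy=5,interpolation=cv2.INTER_CUBIC)
cv2.imwrite('pics/b5.png',cv2.convertScaleAbs(np.hstack([f(a,197,243),f(b,288,115)]),alpha=1.6))
E
```

```text
[ 0.62936429 -0.22232765  0.30737208] [ 0.35606825  0.47030045 -1.00825571] 0.020979874582882013
```

View pics/b5.png

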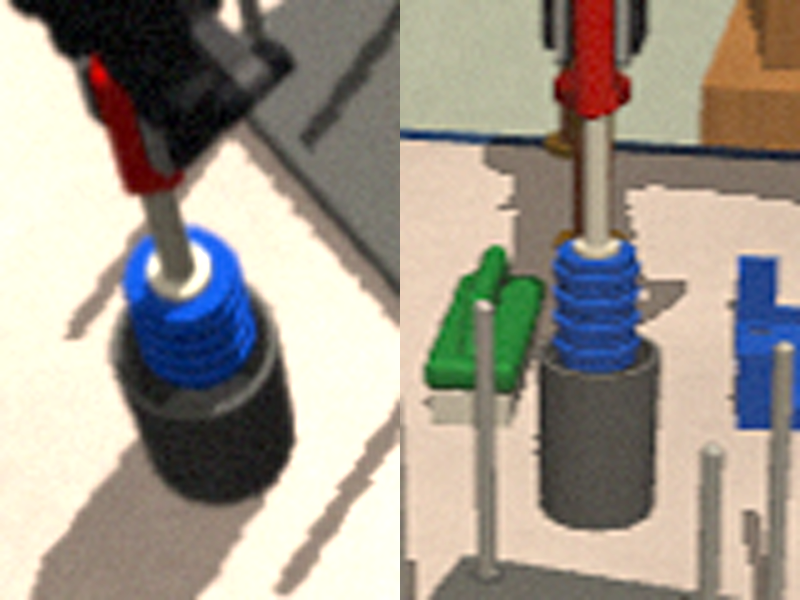

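Three strokes are done, the cup is unmoved and the brush is centred in it. Next I return the brush to the pot.

{"op": "step_arm", "data": {"steps": [0,0,-0.45,0,0,0,0,0,-0.45,0,0,0,-0.035,-0.422,0,0,0,0,-0.035,-0.422,0,0,0,0,-0.035,-0.422,0,0,0,0,-0.035,-0.422,0,0,0,0,-0.035,-0.422,0,0,0,0,-0.035,-0.422,0,0,0,0]}}

```text
time: 9.3
eef_pos: [0.4249, -0.239, 0.3774]
eef_rot: [-3.14, -0.001, 1.571]
ft_force: [0.2, -0.0, -0.4]
finger_gap: 0.0209
finger_force: 49.5
```

{"op": "step_arm", "data": {"steps": [0,0,0,0,0,0,0,0,0,0,0,0,0,0,0,0,0,0]}}

```text
time: 9.6
eef_pos: [0.4274, -0.2386, 0.378]
eef_rot: [-3.141, -0.0, 1.572]
ft_force: [0.1, 0.9, -1.1]
finger_gap: 0.0204
finger_force: 49.5
```

```bash
python3 - <<'E'
from h import *
rows([.427,-.2391,.2365],np.pi/2)
E
```

```text
total tool shift(units) [-0.007 -0.004  1.769] turn [-0.0001 -0.0001  0.0003] dist 0.14150978100757058
```

{"op": "step_arm", "data": {"steps": [0,0,0.25,0,0,0,0,0,0.25,0,0,0,0,0,0.25,0,0,0,0,0,0.25,0,0,0,0,0,0.25,0,0,0,0,0,0.25,0,0,0,0,0,0.26,0,0,0,0,0,0,0,0,0]}}

```text
time: 10.4
eef_pos: [0.4264, -0.2381, 0.2351]
eef_rot: [-3.137, -0.002, 1.572]
ft_force: [-0.6, 0.0, -0.9]
finger_gap: 0.0203
finger_force: 48.8
```

{"op": "step_arm", "data": {"steps": [0,0,0,0,0,0,0,0,0,0,0,0,0,0,0,0,0,0,0,0,0,0,0,0], "fingers": 0}}

```text
time: 10.8
eef_pos: [0.4271, -0.2392, 0.2385]
eef_rot: [3.14, 0.001, 1.571]
ft_force: [-0.3, -0.5, -0.1]
finger_gap: 0.0427
finger_force: 0.0
```

{"op": "step_arm", "data": {"steps": [0,0,-0.3,0,0,0,0,0,-0.3,0,0,0,0,0,-0.4,0,0,0,-0.5,0.24,-0.1,0,0,0,-0.5,0.24,-0.1,0,0,0,-0.5,0.24,0,0,0,0,-0.5,0.24,0,0,0,0,0,0,0,0,0,0]}}

```text
time: 11.6
eef_pos: [0.5035, -0.4042, 0.3313]
eef_rot: [-3.138, 0.002, 1.566]
ft_force: [0.2, 0.2, -0.6]
finger_gap: 0.0426
finger_force: 0.0
```

{"op": "step_arm", "data": {"steps": [0,0,0,0,0,0,0,0,0,0,0,0]}}

```text
time: 11.8
eef_pos: [0.5035, -0.3981, 0.334]
eef_rot: [3.141, -0.001, 1.572]
ft_force: [-0.3, -0.9, 0.4]
finger_gap: 0.0424
finger_force: 0.0
```

```bash
python3 - <<'E'
from h import *
o=readout.get_obs(); im=capture('wrist'); cv2.imwrite('pics/w6.png',im); np.save('w6.npy',np.r_[o['eef_pos'],o['eef_rot']]); print(o['eef_pos'],o['eef_rot'])
E
```

```text
[ 0.50354028 -0.39808111  0.33400641] [ 3.14109846e+00 -6.13591266e-04  1.57175828e+00]
```

View pics/w6.png

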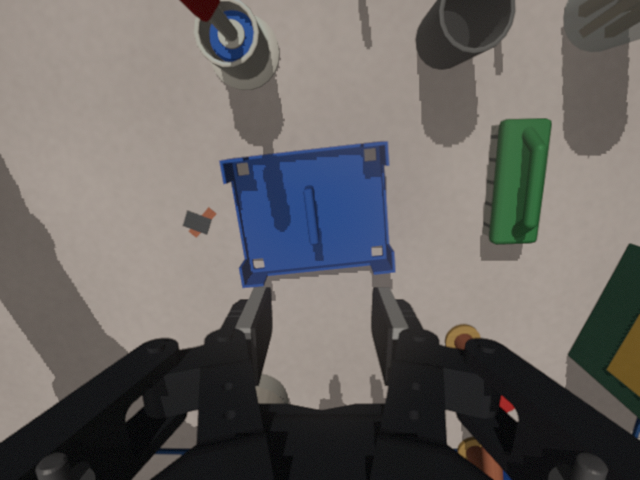

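The blue tray is at about (313,212), with floor holes at (244,169), (370,155), (377,252), (259,264) and the grip top at about (310,190). The brush is back in its pot.

```bash
python3 - <<'E'
from h import *
v=np.load('w6.npy');o=dict(eef_pos=v[:3],eef_rot=v[3:]);c=cam('wrist',o)
uv=np.array([(244,169),(370,155),(377,252),(259,264)],float)
X=unproj(c,uv,.003);print(X.round(4).tolist(),X.mean(0))
L=[(-.07,.055,.003),(.07,.055,.003),(.07,-.055,.003),(-.07,-.055,.003)]
x,e=fitpts([(c,uv,L)],None,[.505,-.4,0]);print(x,e)
w=lambda l:[x[0]+np.cos(x[2])*l[0]-np.sin(x[2])*l[1],x[1]+np.sin(x[2])*l[0]+np.cos(x[2])*l[1],l[2]]
print(proj(c,[w((0,.03,.04)),w((0,-.03,.04))]))
rows([x[0],x[1],.084],x[2]+np.pi/2)
E
```

```text
[[0.4186, -0.3589, 0.003], [0.5568, -0.3437, 0.003], [0.5692, -0.4544, 0.003], [0.4302, -0.4696, 0.003]] [ 0.49367473 -0.40664717  0.003     ]
[ 0.49366955 -0.4065534   0.10882453] 0.6346039289693703
[[308.1701009  189.67832182]
 [314.77647938 246.08680885]]
total tool shift(units) [-0.11  -0.127  3.13 ] turn [ 0.0003 -0.0001 -0.0342] dist 0.2507468067245921
```

{"op": "step_arm", "data": {"steps": [0.528,0.166,-0.134,0,0,0,0.528,0.166,-0.134,0,0,0,0.528,0.166,-0.134,0,0,0,0.528,0.166,-0.134,0,0,0,0.528,0.166,-0.134,0,0,0,0.528,0.166,-0.134,0,0,0,0.528,0.166,-0.134,0,0,0,0.528,0.166,-0.134,0,0,0]}}

```text
time: 12.65
eef_pos: [0.609, -0.0582, 0.4214]
eef_rot: [3.139, -0.0, 1.572]
ft_force: [-0.3, 0.0, -1.2]
finger_gap: 0.0425
finger_force: 0.0
```

{"op": "step_arm", "data": {"steps": [0,0,0,0,0,0,0,0,0,0,0,0,0,0,0,0,0,0,0,0,0,0,0,0]}}

```text
time: 13.05
eef_pos: [0.609, -0.0629, 0.4196]
eef_rot: [3.142, 0.001, 1.568]
ft_force: [-0.5, -0.9, -0.3]
finger_gap: 0.0425
finger_force: 0.0
```

```bash
python3 - <<'E'
from h import *
o=readout.get_obs(); im=capture('wrist'); np.save('w7.npy',np.r_[o['eef_pos'],o['eef_rot']]); print(o['eef_pos'],o['eef_rot'])
cv2.imwrite('pics/w7.png',im)
E
```

```text
[ 0.60895737 -0.06291341  0.4195769 ] [3.14157723e+00 7.61107217e-04 1.56812380e+00]
```

View pics/w7.png

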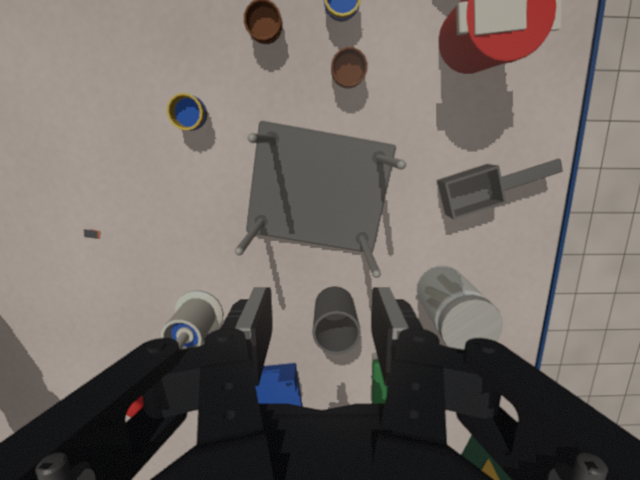

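The stand's post tips are at about (253,138), (401,163), (376,270), (240,248). The plate corners are at (261,122), (396,146), (369,251), (247,234). One yellow cap is at (186,111) and the other at (341,2), near the picture edge.

```bash
python3 - <<'E'
from h import *
v=np.load('w7.npy');o=dict(eef_pos=v[:3],eef_rot=v[3:]);c=cam('wrist',o)
sg=[(-1,1),(1,1),(1,-1),(-1,-1)]
T=np.array([(253,138),(401,163),(376,270),(240,248)],float);C=np.array([(261,122),(396,146),(369,251),(247,234)],float)
LT=[(.07*a,.055*b,.148) for a,b in sg];LC=[(.09*a,.075*b,.012) for a,b in sg]
for ob in ([(c,T,LT)],[(c,C,LC)],[(c,T,LT),(c,C,LC)]): print(fitpts(ob,None,[.61,-.06,-.2]))
x,e=fitpts([(c,T,LT)],None,[.61,-.06,-.2])
def w(l): return [x[0]+np.cos(x[2])*l[0]-np.sin(x[2])*l[1],x[1]+np.sin(x[2])*l[0]+np.cos(x[2])*l[1],l[2]]
print((proj(c,[w(l) for l in LT])-T).round(1).tolist())
# sub-pixel-ish: enlarge? bottoms of posts
B=np.array([(273,138),(380,157),(363,239),(262,223)],float)
print(unproj(c,T,.148).round(4).tolist())
print('capA',unproj(c,[(186,111)],.032),'cup',unproj(c,[(335,327)],.085))
E
```

```text
(array([ 0.60562352, -0.05582886, -0.17310705]), np.float64(1.2617057716206441))
(array([ 0.60594772, -0.05931763, -0.16924713]), np.float64(2.2191669877096163))
(array([ 0.60568233, -0.05688969, -0.1676576 ]), np.float64(2.0256772434790387))
[[-0.4, -1.9], [0.5, -0.4], [0.6, 1.6], [-0.7, 1.1]]
[[0.5464, 0.0087, 0.148], [0.6836, -0.0141, 0.148], [0.6644, -0.1203, 0.148], [0.5279, -0.0968, 0.148]]
capA [[0.44541629 0.04143917 0.032     ]] cup [[ 0.62600764 -0.22005572  0.085     ]]
```

```bash
python3 - <<'E'
from h import *
im=cv2.imread('pics/w7.png')
t=[(253,138),(401,163),(376,270),(240,248)]
f=lambda p:cv2.resize(im[p[1]-15:p[1]+15,p[0]-20:p[0]+20],None,fx=10,fy=10,interpolation=cv2.INTER_CUBIC)
I=np.vstack([np.hstack([f(t[0]),f(t[1])]),np.hstack([f(t[2]),f(t[3])])])
for k in range(0,800,50): I[::4,k]=(0,255,0)
for k in range(0,600,50): I[k,::4]=(0,255,0)
cv2.imwrite('pics/z8.png',cv2.convertScaleAbs(I,alpha=1.5))
E
```

```text
(no output)
```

View pics/z8.png

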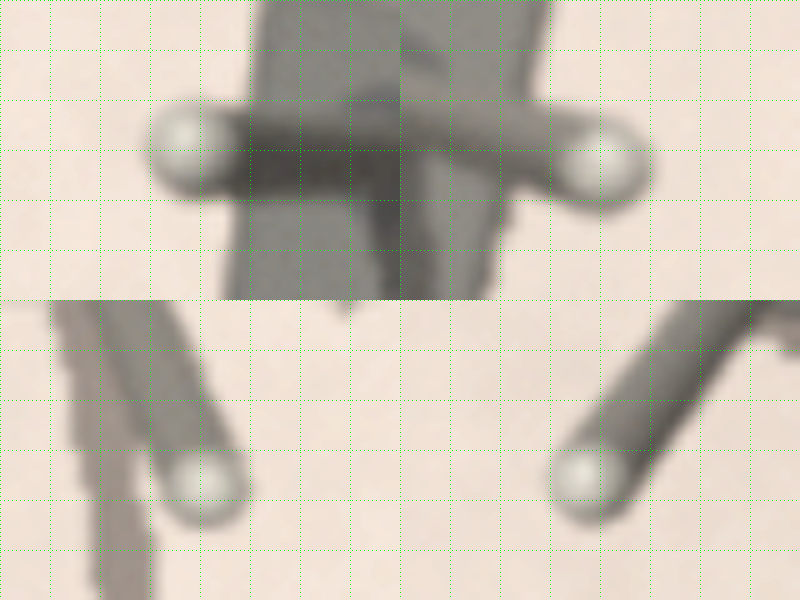

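The zoom gives the sphere centres of the post tips: (252.2,137.6), (400.9,163.9), (376,272.6), (239.1,250.1).

```bash
python3 - <<'E'
from h import *
v=np.load('w7.npy');o=dict(eef_pos=v[:3],eef_rot=v[3:]);c=cam('wrist',o)
sg=[(-1,1),(1,1),(1,-1),(-1,-1)]
T=np.array([(252.15,137.55),(400.85,163.85),(375.95,272.55),(239.05,250.05)])
print(fitpts([(c,T,[(.07*a,.055*b,.1475) for a,b in sg])],None,[.61,-.06,-.2]))
rows([.49367,-.40655,.30],np.pi/2)
E
```

```text
(array([ 0.60512612, -0.05703596, -0.17313123]), np.float64(0.09702675900144285))
total tool shift(units) [-4.299 -1.431  1.496] turn [-0.      0.0002 -0.0008] dist 0.3817420355189375
```

{"op": "step_arm", "data": {"steps": [-0.537,-0.179,0.187,0,0,0,-0.537,-0.179,0.187,0,0,0,-0.537,-0.179,0.187,0,0,0,-0.537,-0.179,0.187,0,0,0,-0.537,-0.179,0.187,0,0,0,-0.537,-0.179,0.187,0,0,0,-0.537,-0.179,0.187,0,0,0,-0.537,-0.179,0.187,0,0,0]}}

```text
time: 13.9
eef_pos: [0.4933, -0.4073, 0.2993]
eef_rot: [3.141, 0.0, 1.569]
ft_force: [0.8, 0.3, -1.1]
finger_gap: 0.0426
finger_force: 0.0
```

{"op": "step_arm", "data": {"steps": [0,0,0,0,0,-0.0346,0,0,0,0,0,0,0,0,0,0,0,0,0,0,0,0,0,0]}}

```text
time: 14.3
eef_pos: [0.496, -0.4037, 0.3003]
eef_rot: [3.14, -0.0, 1.68]
ft_force: [0.5, -0.7, 0.2]
finger_gap: 0.0429
finger_force: 0.0
```

```bash
python3 - <<'E'
from h import *
o=readout.get_obs(); im=capture('wrist');c=cam('wrist',o); print(o['eef_pos'],o['eef_rot'])
# check tray not knocked: blue mask centroid vs predicted holes brightness
hsv=cv2.cvtColor(im,cv2.COLOR_BGR2HSV);x=[.49367,-.40655,.10882]
w=lambda l:[x[0]+np.cos(x[2])*l[0]-np.sin(x[2])*l[1],x[1]+np.sin(x[2])*l[0]+np.cos(x[2])*l[1],l[2]]
q=proj(c,[w((a*.07,b*.055,.003)) for a,b in [(-1,1),(1,1),(1,-1),(-1,-1)]]);print(q.round(0).tolist(),[hsv[int(v),int(u)].tolist() for u,v in q])
rows([.49367,-.40655,.084],.10882+np.pi/2,o=o)
E
```

```text
[ 0.49604076 -0.40368724  0.30033583] [ 3.14034362e+00 -1.57972350e-06  1.67994156e+00]
[[248.0, 158.0], [388.0, 158.0], [383.0, 262.0], [254.0, 262.0]] [[13, 30, 101], [7, 23, 102], [12, 27, 159], [12, 28, 163]]
total tool shift(units) [-0.032 -0.037  2.704] turn [ 0.0004 -0.      0.0001] dist 0.21636775553255055
```

{"op": "step_arm", "data": {"steps": [-0.032,-0.037,0.4,0,0,0,0,0,0.5,0,0,0,0,0,0.5,0,0,0,0,0,0.5,0,0,0,0,0,0.4,0,0,0,0,0,0.25,0,0,0,0,0,0.15,0,0,0,0,0,0,0,0,0]}}

```text
time: 15.15
eef_pos: [0.4923, -0.4065, 0.0824]
eef_rot: [-3.14, -0.002, 1.68]
ft_force: [-0.1, -0.0, 0.3]
finger_gap: 0.0429
finger_force: 0.0
```

{"op": "step_arm", "data": {"steps": [0,0,0,0,0,0,0,0,0,0,0,0,0,0,0,0,0,0,0,0,0,0,0,0,0,0,0,0,0,0,0,0,0,0,0,0,0,0,0,0,0,0,0,0,0,0,0,0], "fingers": -1, "newtons": 70}}

```text
time: 15.95
eef_pos: [0.4935, -0.4084, 0.0858]
eef_rot: [3.139, 0.002, 1.679]
ft_force: [-0.0, 0.0, 5.9]
finger_gap: 0.009
finger_force: 70.4
```

{"op": "step_arm", "data": {"steps": [0,0,-0.3,0,0,0,0,0,-0.4,0,0,0,0,0,-0.4,0,0,0,0,0,-0.4,0,0,0,0,0,-0.4,0,0,0,0,0,-0.4,0,0,0,0,0,0,0,0,0,0,0,0,0,0,0]}}

```text
time: 16.75
eef_pos: [0.4923, -0.4076, 0.2677]
eef_rot: [3.141, 0.0, 1.679]
ft_force: [-0.2, -0.2, -3.9]
finger_gap: 0.0089
finger_force: 69.4
```

```bash
python3 - <<'E'
from h import *
rows([.6051,-.057,.27],-.1731+np.pi/2)
E
```

```text
total tool shift(units) [ 4.204  1.877 -0.029] turn [0.0001 0.     0.0896] dist 0.3683513237420393
```

{"op": "step_arm", "data": {"steps": [0,0.47,-0.1,0,0,0,0,0.47,-0.1,0,0,0,0,0.47,0,0,0,0,0,0.467,0,0,0,0,0.5,0,0,0,0,0,0.5,0,0,0,0,0,0.5,0,0,0,0,0,0.5,0,0,0,0,0]}}

```text
time: 17.55
eef_pos: [0.6232, -0.2304, 0.2801]
eef_rot: [-3.137, -0.002, 1.679]
ft_force: [0.3, 0.1, -2.6]
finger_gap: 0.0092
finger_force: 69.4
```

{"op": "step_arm", "data": {"steps": [0.5,0,0,0,0,0,0.5,0,0,0,0,0,0.5,0,0,0,0,0,0.5,0,0,0,0,0,0.204,0,0,0,0,0,0,0,0,0,0,0.045,0,0,0,0,0,0.0446,0,0,0,0,0,0]}}

```text
time: 18.35
eef_pos: [0.6044, -0.0574, 0.2816]
eef_rot: [-3.138, 0.001, 1.397]
ft_force: [-0.3, -0.0, -2.7]
finger_gap: 0.0085
finger_force: 69.4
```

{"op": "step_arm", "data": {"steps": [0,0,0,0,0,0,0,0,0,0,0,0,0,0,0,0,0,0]}}

```text
time: 18.65
eef_pos: [0.6051, -0.0574, 0.2833]
eef_rot: [-3.141, 0.0, 1.399]
ft_force: [0.7, 0.4, -2.5]
finger_gap: 0.009
finger_force: 69.4
```

```bash
python3 - <<'E'
from h import *
o=readout.get_obs();print(o['eef_pos'],o['eef_rot'],o['ft_force'],o['moment'],o['finger_gap'])
rows([.6051,-.057,.25],-.1731+np.pi/2,o=o)
im=capture('wrist');cv2.imwrite('pics/w9.png',im);c=cam('wrist',o);z=o['eef_pos'][2]-.0855
# tray in tool frame: holes/pred in this picture, + posts
R=Ro.from_euler('xyz',o['eef_rot']).as_matrix()
L=np.array([(b*.055,a*.07,.0855-.003) for a,b in [(-1,1),(1,1),(1,-1),(-1,-1)]])
print('holes pred',proj(c,o['eef_pos']+L@R.T).round(1).tolist())
x=[.6051,-.057,-.1731];w=lambda l:[x[0]+np.cos(x[2])*l[0]-np.sin(x[2])*l[1],x[1]+np.sin(x[2])*l[0]+np.cos(x[2])*l[1],l[2]]
print('tips',proj(c,[w((a*.07,b*.055,.1475)) for a,b in [(-1,1),(1,1),(1,-1),(-1,-1)]]).round(1).tolist())
E
```

```text
[ 0.60513823 -0.05735479  0.2833328 ] [-3.14094494e+00  1.61495195e-04  1.39897894e+00] [ 0.65394746  0.43357899 -2.47097074] [-0.03002692  0.01277406 -0.04401329] 0.009017340251172741
total tool shift(units) [ 0.004 -0.001  0.417] turn [-0.0002  0.0001  0.0004] dist 0.03333471277205918
holes pred [[156.8, 176.6], [486.3, 176.9], [458.6, 395.1], [184.1, 395.0]]
tips [[198.1, 166.5], [445.1, 167.0], [428.8, 339.2], [213.6, 338.8]]
```

View pics/w9.png

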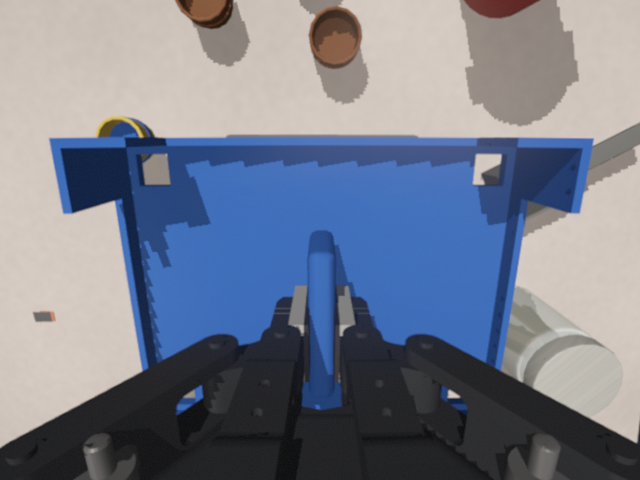

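Holes are seen at (157,169) and (487,169) against a predicted row of 177, so the tray sits about 3 mm toward +tool x in the grip. I'll compensate.

{"op": "step_arm", "data": {"steps": [-0.034,0,0.1,0,0,0,0,0,0.1,0,0,0,0,0,0.1,0,0,0,0,0,0.1,0,0,0,0,0,0.1,0,0,0,0,0,0.1,0,0,0,0,0,0.1,0,0,0,0,0,0,0,0,0]}}

```text
time: 19.5
eef_pos: [0.604, -0.0597, 0.2261]
eef_rot: [-3.139, 0.0, 1.398]
ft_force: [-0.8, 0.1, -3.8]
finger_gap: 0.0092
finger_force: 69.3
```

{"op": "step_arm", "data": {"steps": [0,0,0.1,0,0,0,0,0,0.1,0,0,0,0,0,0,0,0,0]}}

```text
time: 19.8
eef_pos: [0.604, -0.0597, 0.2102]
eef_rot: [-3.139, 0.0, 1.398]
ft_force: [-1.0, 0.5, -3.8]
finger_gap: 0.0088
finger_force: 69.3
```

{"op": "step_arm", "data": {"steps": [0,0,0.2,0,0,0,0,0,0.2,0,0,0,0,0,0.2,0,0,0,0,0,0.2,0,0,0,0,0,0.2,0,0,0,0,0,0.2,0,0,0,0,0,0,0,0,0]}}

```text
time: 20.5
eef_pos: [0.6034, -0.0597, 0.1126]
eef_rot: [-3.138, 0.001, 1.398]
ft_force: [0.2, -0.6, -3.9]
finger_gap: 0.0086
finger_force: 69.4
```

{"op": "step_arm", "data": {"steps": [0,0,0.08,0,0,0,0,0,0.08,0,0,0,0,0,0.05,0,0,0,0,0,0,0,0,0]}}

```text
time: 20.9
eef_pos: [0.6045, -0.0597, 0.0985]
eef_rot: [-3.141, 0.0, 1.398]
ft_force: [-0.4, -0.4, -3.6]
finger_gap: 0.0089
finger_force: 69.5
```

{"op": "step_arm", "data": {"steps": [0,0,0.015,0,0,0,0,0,0,0,0,0]}}

```text
time: 21.1
eef_pos: [0.605, -0.0598, 0.098]
eef_rot: [3.141, -0.0, 1.398]
ft_force: [-0.4, -0.5, -2.0]
finger_gap: 0.0088
finger_force: 69.5
```

{"op": "step_arm", "data": {"steps": [0,0,0,0,0,0,0,0,0,0,0,0,0,0,0,0,0,0,0,0,0,0,0,0], "fingers": 0}}

```text
time: 21.5
eef_pos: [0.6051, -0.0598, 0.0982]
eef_rot: [3.141, -0.0, 1.398]
ft_force: [-0.5, -0.6, 0.1]
finger_gap: 0.0434
finger_force: 0.0
```

{"op": "step_arm", "data": {"steps": [0,0,-0.4,0,0,0,0,0,-0.4,0,0,0,0,0,-0.5,0,0,0,0,0,-0.5,0,0,0,0,0,-0.5,0,0,0,0,0,-0.5,0,0,0,0,0,-0.5,0,0,0,0,0,0,0,0,0]}}

```text
time: 22.3
eef_pos: [0.6068, -0.06, 0.3692]
eef_rot: [3.13, -0.002, 1.398]
ft_force: [1.3, -1.1, -0.3]
finger_gap: 0.0426
finger_force: 0.0
```

```bash
cat >> h.py <<'E'
def yellow(n='wrist',z=.030,o=None,im=None):
    c=cam(n,o); m=cv2.inRange(cv2.cvtColor(im,cv2.COLOR_BGR2HSV),(18,150,70),(35,255,255))
    m=cv2.dilate(m,np.ones((5,5))); k,_,st,_=cv2.connectedComponentsWithStats(m)
    lab=cv2.connectedComponents(m)[1]
    for i in range(1,k):
        if st[i,4]<150: continue
        ys,xs=np.nonzero(lab==i); (u,v),r=cv2.minEnclosingCircle(np.c_[xs,ys].astype(np.float32))
        print('yellow',st[i].tolist(),round(u),round(v),round(r),unproj(c,[(u,v)],z)[0].round(4))
E
python3 - <<'E'
from h import *
o=readout.get_obs();print(o['eef_pos'],o['eef_rot'],o['joints'].round(2),o['finger_gap'])
im=capture('wrist');cv2.imwrite('pics/w10.png',im);yellow(o=o,im=im)
c=cam('wrist',o);x=[.6051,-.057,-.1731];w=lambda l:[x[0]+np.cos(x[2])*l[0]-np.sin(x[2])*l[1],x[1]+np.sin(x[2])*l[0]+np.cos(x[2])*l[1],l[2]]
sg=[(-1,1),(1,1),(1,-1),(-1,-1)]
print('upright outer tops (83,68)',proj(c,[w((a*.083,b*.068,.056)) for a,b in sg]).round(0).tolist())
a=capture('side');yellow('side',.03,None,a)
E
```

```text
[ 0.60678175 -0.06002164  0.36916781] [ 3.12956306e+00 -1.56781435e-03  1.39790164e+00] [-0.03  0.2   0.1   1.47 -0.02  1.46 -0.1 ] 0.042565195123032765
yellow [135, 119, 43, 41, 796] 156 139 23 [0.444  0.0415 0.03  ]
upright outer tops (83,68) [[235.0, 140.0], [396.0, 140.0], [389.0, 264.0], [243.0, 265.0]]
yellow [254, 108, 27, 49, 910] 268 132 27 [ 0.9083 -0.7496  0.03  ]
yellow [385, 260, 24, 27, 569] 396 272 15 [0.4439 0.0624 0.03  ]
yellow [281, 284, 26, 29, 653] 294 298 16 [0.631  0.1843 0.03  ]
yellow [107, 377, 31, 33, 494] 122 393 21 [0.8383 0.4737 0.03  ]
```

View pics/w10.png

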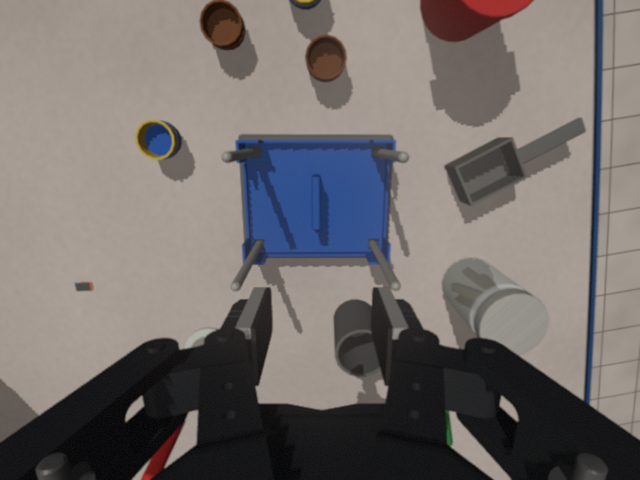

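The blue tray is home and centred inside the four posts. The first cap is measured at (0.4445, 0.0412). I'll turn the tool a quarter so the fingers close along tray y.

{"op": "step_arm", "data": {"steps": [0,0,0,0,0,0.0455,0,0,0,0,0,0.0455,0,0,0,0,0,0.0455,0,0,0,0,0,0.0455,0,0,0,0,0,0.0455,0,0,0,0,0,0.0455,0,0,0,0,0,0.0455,0,0,0,0,0,0.0455], "fingers": 1}}

```text
time: 23.2
eef_pos: [0.6041, -0.0597, 0.3595]
eef_rot: [-3.141, 0.004, 0.249]
ft_force: [-0.4, 0.6, -0.2]
finger_gap: 0.0849
finger_force: 0.0
```

{"op": "step_arm", "data": {"steps": [0,0,0,0,0,0.0455,0,0,0,0,0,0.0455,0,0,0,0,0,0.0455,0,0,0,0,0,0,0,0,0,0,0,0]}}

```text
time: 23.7
eef_pos: [0.6044, -0.0596, 0.3603]
eef_rot: [3.141, 0.002, -0.171]
ft_force: [0.0, -1.8, 0.0]
finger_gap: 0.0856
finger_force: 0.0
```

```bash
python3 - <<'E'
from h import *
o=readout.get_obs();print(o['eef_pos'],o['eef_rot'],o['joints'].round(2))
rows([.4445,.0412,.16],-.1731,o=o)
E
```

```text
[ 0.60437767 -0.05960871  0.36032094] [ 3.14113444e+00  2.27787836e-03 -1.70855565e-01] [-0.15  0.21  0.24  1.48 -0.05  1.46 -1.65]
total tool shift(units) [-2.178 -0.903  2.509] turn [0.0001 0.0007 0.0007] dist 0.2754119566033872
```

{"op": "step_arm", "data": {"steps": [-0.363,-0.15,0.1,0,0,0,-0.363,-0.15,0.1,0,0,0,-0.363,-0.15,0.1,0,0,0,-0.363,-0.15,0.2,0,0,0,-0.363,-0.15,0.2,0,0,0,-0.363,-0.15,0.2,0,0,0,0,0,0,0,0,0,0,0,0,0,0,0]}}

```text
time: 24.5
eef_pos: [0.4454, 0.0414, 0.2896]
eef_rot: [3.141, -0.0, -0.171]
ft_force: [0.1, -0.2, 0.7]
finger_gap: 0.0856
finger_force: 0.0
```

```bash
python3 - <<'E'
from h import *
o=readout.get_obs();print(o['eef_pos'],o['eef_rot'])
im=capture('wrist');yellow(o=o,im=im)
rows([.4445,.0412,.078],-.1731,o=o)
E
```

```text
[0.44537927 0.04143624 0.28958942] [ 3.14124311e+00 -2.89564920e-04 -1.71497925e-01]
yellow [108, 0, 56, 53, 1139] 134 24 31 [0.6323 0.168  0.03  ]
total tool shift(units) [-0.011  0.004  2.645] turn [ 0.0001 -0.0001  0.0005] dist 0.21159137409263096
```

{"op": "step_arm", "data": {"steps": [-0.01,0,0.4,0,0,0,0,0,0.4,0,0,0,0,0,0.4,0,0,0,0,0,0.4,0,0,0,0,0,0.4,0,0,0,0,0,0.4,0,0,0,0,0,0.24,0,0,0,0,0,0,0,0,0]}}

```text
time: 25.35
eef_pos: [0.4442, 0.0404, 0.0764]
eef_rot: [3.139, 0.004, -0.175]
ft_force: [-0.6, -0.6, -1.4]
finger_gap: 0.0854
finger_force: 0.0
```

{"op": "step_arm", "data": {"steps": [0,0,0,0,0,0,0,0,0,0,0,0,0,0,0,0,0,0,0,0,0,0,0,0,0,0,0,0,0,0,0,0,0,0,0,0,0,0,0,0,0,0,0,0,0,0,0,0], "fingers": -1, "newtons": 25}}

```text
time: 26.15
eef_pos: [0.4462, 0.0415, 0.0801]
eef_rot: [-3.141, -0.003, -0.174]
ft_force: [-0.3, -0.6, 6.6]
finger_gap: 0.0415
finger_force: 25.0
```

{"op": "step_arm", "data": {"steps": [0,0,-0.2,0,0,0,0,0,-0.4,0,0,0,0,0,-0.4,0,0,0,0,0,-0.4,0,0,0,0,0,-0.4,0,0,0,0,0,-0.4,0,0,0,0,0,-0.2,0,0,0,0,0,0,0,0,0]}}

```text
time: 26.95
eef_pos: [0.4462, 0.0417, 0.2736]
eef_rot: [-3.139, -0.006, -0.174]
ft_force: [0.5, 0.7, -0.9]
finger_gap: 0.0414
finger_force: 25.5
```

```bash
python3 - <<'E'
from h import *
o=readout.get_obs();print(o['eef_pos'],o['eef_rot'])
rows([.5677,-.0505,.26],-.1731,o=o)
E
```

```text
[0.4462232  0.04174934 0.27359665] [-3.13919565 -0.00597631 -0.17420589]
total tool shift(units) [1.694 0.873 0.178] turn [-0.0008 -0.0019 -0.0003] dist 0.15313856857716907
```

{"op": "step_arm", "data": {"steps": [0.339,0.175,0,0,0,0,0.339,0.175,0,0,0,0,0.339,0.175,0,0,0,0,0.339,0.175,0,0,0,0,0.339,0.175,0,0,0,0,0,0,0,0,0,0,0,0,0,0,0,0]}}

```text
time: 27.65
eef_pos: [0.5656, -0.0512, 0.2688]
eef_rot: [3.141, 0.003, -0.175]
ft_force: [0.2, 0.8, -0.7]
finger_gap: 0.0416
finger_force: 25.5
```

{"op": "step_arm", "data": {"steps": [0,0,0.3,0,0,0,0,0,0.3,0,0,0,0,0,0.3,0,0,0,0,0,0.3,0,0,0,0,0,0.3,0,0,0,0,0,0.3,0,0,0,0,0,0.2,0,0,0,0,0,0,0,0,0]}}

```text
time: 28.45
eef_pos: [0.5634, -0.0495, 0.1078]
eef_rot: [3.141, 0.006, -0.173]
ft_force: [-0.5, -0.2, -0.7]
finger_gap: 0.0416
finger_force: 25.5
```

```bash
python3 - <<'E'
from h import *
o=readout.get_obs();print(o['eef_pos'],o['ft_force'])
rows([.5677,-.0505,.0985],-.1731,o=o)
E
```

```text
[ 0.56336244 -0.04952403  0.1077532 ] [-0.47694085 -0.19924945 -0.69624078]
total tool shift(units) [0.056 0.003 0.115] turn [0.0001 0.002  0.0001] dist 0.010265900882578605
```

{"op": "step_arm", "data": {"steps": [0.03,0,0.05,0,0,0,0,0,0.06,0,0,0,0,0,0,0,0,0,0,0,0,0,0,0]}}

```text
time: 28.85
eef_pos: [0.5689, -0.0513, 0.1023]
eef_rot: [-3.141, -0.001, -0.174]
ft_force: [0.7, 0.1, -0.6]
finger_gap: 0.0417
finger_force: 25.5
```

{"op": "step_arm", "data": {"steps": [0,0,0,0,0,0,0,0,0,0,0,0,0,0,0,0,0,0,0,0,0,0,0,0], "fingers": 0.45}}

```text
time: 29.25
eef_pos: [0.5688, -0.0514, 0.1019]
eef_rot: [-3.142, -0.0, -0.174]
ft_force: [0.9, 0.2, 0.4]
finger_gap: 0.062
finger_force: 0.0
```

{"op": "step_arm", "data": {"steps": [0,0,-0.3,0,0,0,0,0,-0.4,0,0,0,0,0,-0.4,0,0,0,0,0,-0.4,0,0,0,0,0,-0.4,0,0,0,0,0,-0.4,0,0,0,0,0,-0.4,0,0,0,0,0,0,0,0,0]}}

```text
time: 30.05
eef_pos: [0.5706, -0.0517, 0.3232]
eef_rot: [-3.14, -0.009, -0.175]
ft_force: [-0.2, 0.2, -0.1]
finger_gap: 0.0617
finger_force: 0.0
```

```bash
python3 - <<'E'
from h import *
o=readout.get_obs();print(o['eef_pos'],o['eef_rot'])
im=capture('wrist');yellow(o=o,im=im);cv2.imwrite('pics/w11.png',im)
rows([.632,.166,.3],1.3,o=o)
E
```

```text
[ 0.57059151 -0.05166695  0.32318371] [-3.13991181 -0.00908455 -0.17452132]
yellow [104, 168, 26, 39, 374] 114 187 21 [0.6337 0.1538 0.03  ]
yellow [82, 170, 34, 41, 669] 102 190 22 [0.6326 0.1669 0.03  ]
total tool shift(units) [ 0.281 -2.812  0.297] turn [ 0.0017 -0.0027 -0.4693] dist 0.22734860166070384
```

{"op": "step_arm", "data": {"steps": [0,0,0,0,0,-0.047,0,0,0,0,0,-0.047,0,0,0,0,0,-0.047,0,0,0,0,0,-0.047,0,0,0,0,0,-0.047,0,0,0,0,0,-0.047,0,0,0,0,0,-0.047,0,0,0,0,0,-0.047], "fingers": 0.6}}

```text
time: 30.9
eef_pos: [0.568, -0.0513, 0.3161]
eef_rot: [-3.139, 0.001, 1.013]
ft_force: [-0.2, -1.0, -0.2]
finger_gap: 0.0683
finger_force: 0.0
```

{"op": "step_arm", "data": {"steps": [0,0,0,0,0,-0.047,0,0,0,0,0,-0.047,0,0,0,0,0,0,0,0,0,0,0,0]}}

```text
time: 31.3
eef_pos: [0.5683, -0.0514, 0.3167]
eef_rot: [-3.14, 0.0, 1.299]
ft_force: [-0.4, -0.8, -0.8]
finger_gap: 0.0683
finger_force: 0.0
```

```bash
python3 - <<'E'
from h import *
o=readout.get_obs();print(o['eef_pos'],o['eef_rot'])
im=capture('wrist');yellow(o=o,im=im)
rows([.6328,.167,.25],o['eef_rot'][2],o=o)
v=np.load('w7.npy');c=cam('wrist',dict(eef_pos=v[:3],eef_rot=v[3:]))
print('tub',unproj(c,[(508,12)],.105),unproj(cam('side'),[(219,240)],.105),unproj(cam('scene'),[(425,226)],.105))
E
```

```text
[ 0.56827546 -0.05137197  0.31673221] [-3.13998998e+00  4.60936232e-04  1.29862516e+00]
total tool shift(units) [2.846 0.044 0.833] turn [-0.0005  0.0001 -0.    ] dist 0.23728237062616114
tub [[0.78857935 0.12645334 0.105     ]] [[0.79124539 0.11943978 0.105     ]] [[0.78900984 0.13242149 0.105     ]]
```

{"op": "step_arm", "data": {"steps": [0.474,0.007,0,0,0,0,0.474,0.007,0,0,0,0,0.474,0.007,0,0,0,0,0.474,0.007,0.1,0,0,0,0.474,0.007,0.2,0,0,0,0.474,0.007,0.2,0,0,0,0,0,0,0,0,0,0,0,0,0,0,0]}}

```text
time: 32.15
eef_pos: [0.6318, 0.1682, 0.2764]
eef_rot: [-3.14, 0.002, 1.303]
ft_force: [0.3, -1.0, 0.3]
finger_gap: 0.0686
finger_force: 0.0
```

```bash
python3 - <<'E'
from h import *
o=readout.get_obs();print(o['eef_pos'],o['eef_rot'])
im=capture('wrist');yellow(o=o,im=im);print(proj(cam('wrist',o),[.6328,.167,.03]));
rows([.6328,.167,.0785],1.3,o=o);cv2.imwrite('pics/w12.png',im)
E
```

```text
[0.63176714 0.16821167 0.27642783] [-3.13977491e+00  1.50976225e-03  1.30297067e+00]
[[323.3983257  220.75376436]]
total tool shift(units) [-0.007  0.021  2.474] turn [-0.0006  0.0005  0.0009] dist 0.19793423084858588
```

```bash
python3 - <<'E'
from h import *
im=cv2.imread('pics/w12.png');h=cv2.cvtColor(im,cv2.COLOR_BGR2HSV)
for lo,hi in (((18,90,30),(40,255,255)),((100,120,30),(125,255,255))):
    m=cv2.inRange(h,lo,hi);m[330:]=0;k,lab,st,ce=cv2.connectedComponentsWithStats(cv2.dilate(m,np.ones((5,5))))
    for i in range(1,k):
        if st[i,4]>120:
            ys,xs=np.nonzero(lab==i);print(st[i],cv2.minEnclosingCircle(np.c_[xs,ys].astype(np.float32)))
E
```

```text
[ 299  197   52   52 1359] ((324.8303527832031, 222.78904724121094), 26.67146873474121)
[ 397    0  128   64 6033] ((460.5, 8.5), 64.06646728515625)
[309 211  36  28 813] ((326.0, 223.5), 19.474441528320312)
```

The shadowed cap ring is at (325,223), within 1.5 mm of the prediction.

{"op": "step_arm", "data": {"steps": [-0.015,0.03,0.4,0,0,0,0,0,0.4,0,0,0,0,0,0.4,0,0,0,0,0,0.4,0,0,0,0,0,0.4,0,0,0,0,0,0.3,0,0,0,0,0,0.17,0,0,0,0,0,0,0,0,0]}}

```text
time: 33.0
eef_pos: [0.6336, 0.1634, 0.0788]
eef_rot: [-3.14, 0.002, 1.3]
ft_force: [-0.9, 0.5, 0.3]
finger_gap: 0.0681
finger_force: 0.0
```

{"op": "step_arm", "data": {"steps": [0,0,0,0,0,0,0,0,0,0,0,0,0,0,0,0,0,0,0,0,0,0,0,0,0,0,0,0,0,0,0,0,0,0,0,0,0,0,0,0,0,0], "fingers": -1, "newtons": 25}}

```text
time: 33.7
eef_pos: [0.6357, 0.1654, 0.0825]
eef_rot: [3.138, -0.002, 1.302]
ft_force: [-0.6, -0.7, 6.0]
finger_gap: 0.0415
finger_force: 25.8
```

{"op": "step_arm", "data": {"steps": [0,0,-0.2,0,0,0,0,0,-0.4,0,0,0,0,0,-0.4,0,0,0,0,0,-0.4,0,0,0,0,0,-0.4,0,0,0,0,0,-0.4,0,0,0,0,0,-0.3,0,0,0,0,0,0,0,0,0]}}

```text
time: 34.5
eef_pos: [0.6358, 0.166, 0.2861]
eef_rot: [3.134, -0.005, 1.302]
ft_force: [0.7, -0.3, -0.1]
finger_gap: 0.0416
finger_force: 25.6
```

{"op": "step_arm", "data": {"steps": [0,0,0,0,0,0.047,0,0,0,0,0,0.047,0,0,0,0,0,0.047,0,0,0,0,0,0.047,0,0,0,0,0,0.047,0,0,0,0,0,0.047,0,0,0,0,0,0.047,0,0,0,0,0,0.047]}}

```text
time: 35.3
eef_pos: [0.6337, 0.1654, 0.2795]
eef_rot: [3.141, 0.001, 0.115]
ft_force: [-0.6, -0.4, -0.7]
finger_gap: 0.0417
finger_force: 25.5
```

{"op": "step_arm", "data": {"steps": [0,0,0,0,0,0.047,0,0,0,0,0,0.047,0,0,0,0,0,0,0,0,0,0,0,0]}}

```text
time: 35.7
eef_pos: [0.6339, 0.1655, 0.2798]
eef_rot: [3.141, 0.001, -0.171]
ft_force: [-0.4, -0.2, 0.2]
finger_gap: 0.0416
finger_force: 25.5
```

```bash
python3 - <<'E'
from h import *
o=readout.get_obs();print(o['eef_pos'],o['eef_rot'])
rows([.6425,-.0635,.275],-.1731,o=o)
E
```

```text
[0.63387634 0.16546651 0.27978421] [ 3.14124466e+00  7.22510357e-04 -1.70581814e-01]
total tool shift(units) [0.592 2.802 0.06 ] turn [0.0001 0.0002 0.0008] dist 0.22917878992598947
```

{"op": "step_arm", "data": {"steps": [0.099,0.467,0,0,0,0,0.099,0.467,0,0,0,0,0.099,0.467,0,0,0,0,0.099,0.467,0,0,0,0,0.099,0.467,0,0,0,0,0.099,0.467,0,0,0,0,0,0,0,0,0,0,0,0,0,0,0,0]}}

```text
time: 36.5
eef_pos: [0.6419, -0.0651, 0.2801]
eef_rot: [-3.141, 0.0, -0.175]
ft_force: [0.5, 0.5, -1.2]
finger_gap: 0.0415
finger_force: 25.6
```

{"op": "step_arm", "data": {"steps": [0,0,0.3,0,0,0,0,0,0.3,0,0,0,0,0,0.3,0,0,0,0,0,0.3,0,0,0,0,0,0.3,0,0,0,0,0,0.3,0,0,0,0,0,0.25,0,0,0,0,0,0,0,0,0]}}

```text
time: 37.3
eef_pos: [0.6401, -0.0609, 0.1127]
eef_rot: [-3.141, 0.007, -0.17]
ft_force: [-0.6, 0.1, -0.1]
finger_gap: 0.0417
finger_force: 25.6
```

{"op": "step_arm", "data": {"steps": [0,0,0,0,0,0,0,0,0,0,0,0]}}

```text
time: 37.5
eef_pos: [0.6432, -0.0629, 0.1177]
eef_rot: [-3.141, -0.002, -0.173]
ft_force: [0.1, -0.4, 1.1]
finger_gap: 0.0416
finger_force: 25.6
```

```bash
python3 - <<'E'
from h import *
o=readout.get_obs();print(o['eef_pos'],o['eef_rot'],o['ft_force'])
rows([.6425,-.0635,.1],-.1731,o=o)
E
```

```text
[ 0.64321378 -0.06290214  0.1177224 ] [-3.14085404e+00 -2.41790977e-03 -1.72723116e-01] [ 0.08227565 -0.44890404  1.11006472]
total tool shift(units) [-0.008  0.009  0.222] turn [-0.0002 -0.0008  0.0001] dist 0.017746836718488285
```

{"op": "step_arm", "data": {"steps": [0,0,0.05,0,0,0,0,0,0.05,0,0,0,0,0,0.05,0,0,0,0,0,0.05,0,0,0,0,0,0,0,0,0,0,0,0,0,0,0]}}

```text
time: 38.1
eef_pos: [0.6421, -0.0638, 0.1]
eef_rot: [3.141, 0.0, -0.174]
ft_force: [-0.2, 0.6, -0.3]
finger_gap: 0.0413
finger_force: 25.6
```

{"op": "step_arm", "data": {"steps": [0,0,0,0,0,0,0,0,0,0,0,0,0,0,0,0,0,0,0,0,0,0,0,0], "fingers": 0.45}}

```text
time: 38.5
eef_pos: [0.6422, -0.0637, 0.1003]
eef_rot: [3.142, -0.0, -0.174]
ft_force: [0.2, 0.2, -0.4]
finger_gap: 0.0621
finger_force: 0.0
```

{"op": "step_arm", "data": {"steps": [0,0,-0.2,0,0,0,0,0,-0.4,0,0,0,0,0,-0.5,0,0,0,0,0,-0.5,0,0,0,0,0,-0.5,0,0,0,0,0,-0.5,0,0,0,0,0,-0.5,0,0,0,0,0,-0.3,0,0,0]}}

```text
time: 39.3
eef_pos: [0.6425, -0.0641, 0.3778]
eef_rot: [-3.141, -0.006, -0.175]
ft_force: [0.3, -0.1, 0.5]
finger_gap: 0.062
finger_force: 0.0
```

{"op": "step_arm", "data": {"steps": [-0.3,-0.1,0,0,0,-0.047,0,0,0,0,0,-0.047,0,0,0,0,0,-0.047,0,0,0,0,0,-0.047,0,0,0,0,0,-0.047,0,0,0,0,0,-0.047,0,0,0,0,0,-0.047,0,0,0,0,0,-0.047]}}

```text
time: 40.1
eef_pos: [0.6197, -0.0519, 0.3737]
eef_rot: [3.14, -0.001, 1.013]
ft_force: [0.0, 0.8, -0.5]
finger_gap: 0.0619
finger_force: 0.0
```

{"op": "step_arm", "data": {"steps": [0,0,0,0,0,-0.047,0,0,0,0,0,-0.047,0,0,0,0,0,-0.047,0,0,0,0,0,0,0,0,0,0,0,0]}}

```text
time: 40.6
eef_pos: [0.6198, -0.0518, 0.3731]
eef_rot: [3.14, -0.0, 1.446]
ft_force: [0.6, -0.3, -0.1]
finger_gap: 0.0619
finger_force: 0.0
```

```bash
python3 - <<'E'
from h import *
o=readout.get_obs();print(o['eef_pos'],o['eef_rot'])
im=capture('wrist');a=capture('scene');b=capture('side');cv2.imwrite('pics/w13.png',im);cv2.imwrite('pics/s13.png',a);cv2.imwrite('pics/d13.png',b)
f=lambda im,x,y,s:cv2.resize(im[y:y+150,x:x+200],None,fx=2,fy=2)
I=np.vstack([np.hstack([f(im,220,100,2),f(a,190,170,2)]),np.hstack([f(b,230,160,2),f(a,330,60,2)])])
cv2.imwrite('pics/v13.png',cv2.convertScaleAbs(I,alpha=1.5))
rows([.554,.405,.34],np.pi/2,o=o)
E
```

```text
[ 0.61980682 -0.05183526  0.37313238] [ 3.14046699e+00 -1.71298781e-05  1.44608790e+00]
total tool shift(units) [ 5.564 -1.527  0.413] turn [ 0.0004  0.     -0.0397] dist 0.4627383171104559
```

View pics/v13.png

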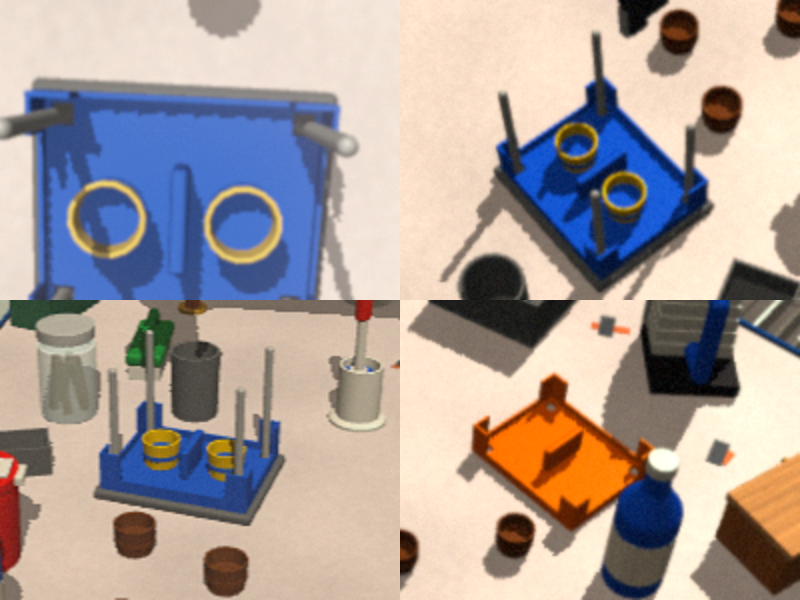

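Both caps stand upright in the blue tray. The orange tray has been knocked toward the softener bottle, now at about (415,140) in the scene picture, so I measure it again.

```bash
python3 - <<'E'
from h import *
for f,n in (('s13','scene'),('d13','side')):
    im=cv2.imread(f'pics/{f}.png');c=cam(n)
    m=cv2.inRange(cv2.cvtColor(im,cv2.COLOR_BGR2HSV),(3,200,60),(14,255,255)); k,_,st,ce=cv2.connectedComponentsWithStats(m)
    i=np.argmax(st[1:,4])+1;print(st[i],ce[i],unproj(c,ce[i],.012))
    print('bottle',unproj(c,[(425 if 0 else (330+247/2) , 60+300/2)] if n=='scene' else [(212,346)],.0))
o=readout.get_obs();rows([.575,.385,.34],np.pi/2-.1,o=o)
E
```

```text
[ 367   98   89   77 2849] [408.08564409 137.34362934] [[0.58930131 0.37623636 0.012     ]]
bottle [[0.7846653  0.27680377 0.        ]]
[ 236  329  118   98 6715] [295.8183172  380.60863738] [[0.5873546  0.38545068 0.012     ]]
bottle [[0.75260003 0.31015856 0.        ]]
total tool shift(units) [ 5.349 -1.226  0.406] turn [ 0.0001  0.     -0.0073] dist 0.44018862155167726
```

{"op": "step_arm", "data": {"steps": [0.533,-0.107,0,0,0,0,0.533,-0.107,0,0,0,0,0.533,-0.107,0,0,0,0,0.533,-0.107,0,0,0,0,0.533,-0.107,0,0,0,0,0.533,-0.107,0,0,0,0,0.533,-0.107,0,0,0,0,0.533,-0.107,0,0,0,0], "fingers": 0}}

```text
time: 41.55
eef_pos: [0.5927, 0.2969, 0.3724]
eef_rot: [3.141, -0.0, 1.448]
ft_force: [1.1, 0.4, -0.7]
finger_gap: 0.0429
finger_force: 0.0
```

{"op": "step_arm", "data": {"steps": [0.533,-0.107,0,0,0,0,0.533,-0.107,0,0,0,0,0,0,0,0,0,0,0,0,0,0,0,0,0,0,0,0,0,0]}}

```text
time: 42.05
eef_pos: [0.5871, 0.3805, 0.3721]
eef_rot: [3.141, 0.001, 1.447]
ft_force: [0.6, -1.8, -0.7]
finger_gap: 0.0426
finger_force: 0.0
```

```bash
python3 - <<'E'
from h import *
o=readout.get_obs();print(o['eef_pos'],o['eef_rot']);np.save('w14.npy',np.r_[o['eef_pos'],o['eef_rot']])
im=capture('wrist');cv2.imwrite('pics/w14.png',im);c=cam('wrist',o)
h=cv2.cvtColor(im,cv2.COLOR_BGR2HSV);m=cv2.inRange(h,(3,150,40),(16,255,255))
k,lab,st,ce=cv2.connectedComponentsWithStats(m);i=np.argmax(st[1:,4])+1;m=np.uint8(lab==i)*255;print(st[i])
# holes = small enclosed contours
cs,hi=cv2.findContours(m,cv2.RETR_CCOMP,cv2.CHAIN_APPROX_NONE)
for q,r in zip(cs,hi[0]):
    if r[3]>=0 and 15<cv2.contourArea(q)<600: M=cv2.moments(q);u=(M['m10']/M['m00'],M['m01']/M['m00']);print(np.round(u,1),cv2.contourArea(q),unproj(c,[u],.003).round(4))
rc=cv2.minAreaRect(np.vstack(cs));print(rc)
E
```

```text
[0.58713751 0.38048184 0.37213597] [3.14080525e+00 1.34044110e-03 1.44738675e+00]
[  252   140   153   123 14980]
[378.8 243. ] 140.0 [[0.6532 0.3147 0.003 ]]
[268.6 239.4] 136.0 [[0.5145 0.3367 0.003 ]]
[259.  245.8] 147.0 [[0.501  0.3297 0.003 ]]
[386.2 154.1] 187.0 [[0.6708 0.4237 0.003 ]]
[268.5 149.9] 175.5 [[0.5321 0.4457 0.003 ]]
((326.0214538574219, 200.87252807617188), (152.1162567138672, 118.76822662353516), 1.958067536354065)
```

```bash
python3 - <<'E'
from h import *
v=np.load('w14.npy');c=cam('wrist',dict(eef_pos=v[:3],eef_rot=v[3:]))
uv=np.array([(268.5,149.9),(386.2,154.1),(378.8,243),(268.6,239.4)]);sg=[(-1,1),(1,1),(1,-1),(-1,-1)]
x,e=fitpts([(c,uv,[(.07*a,.055*b,.003) for a,b in sg])],None,[.59,.38,-.15]);print(x,e)
rows([x[0],x[1],.0855],x[2]+np.pi/2)
E
```

```text
[ 0.59269809  0.38025367 -0.15823918] 0.2719728831107587
total tool shift(units) [0.015 0.063 3.586] turn [0.0003 0.0003 0.0109] dist 0.286950723045332
```

{"op": "step_arm", "data": {"steps": [0.015,0.063,0.4,0,0,0.0109,0,0,0.5,0,0,0,0,0,0.5,0,0,0,0,0,0.5,0,0,0,0,0,0.5,0,0,0,0,0,0.5,0,0,0,0,0,0.4,0,0,0,0,0,0.1,0,0,0]}}

```text
time: 42.9
eef_pos: [0.5903, 0.379, 0.0958]
eef_rot: [-3.137, 0.006, 1.413]
ft_force: [-1.0, 0.1, 0.1]
finger_gap: 0.0426
finger_force: 0.0
```

{"op": "step_arm", "data": {"steps": [0,0,0,0,0,0,0,0,0,0,0,0]}}

```text
time: 43.1
eef_pos: [0.5931, 0.3826, 0.1026]
eef_rot: [3.139, -0.002, 1.414]
ft_force: [-0.2, 0.4, 0.5]
finger_gap: 0.0423
finger_force: 0.0
```

```bash
python3 - <<'E'
from h import *
o=readout.get_obs();print(o['eef_pos'],o['eef_rot'],o['ft_force']);rows([.5927,.3803,.0855],np.pi/2-.1582,o=o)
E
```

```text
[0.59306373 0.38258814 0.10259726] [ 3.13880870e+00 -2.17132962e-03  1.41442214e+00] [-0.22981397  0.39471844  0.51680323]
total tool shift(units) [-0.029 -0.001  0.214] turn [ 0.0009 -0.0007  0.0006] dist 0.017253528555245475
```

{"op": "step_arm", "data": {"steps": [-0.02,0,0.07,0,0,0,0,0,0.07,0,0,0,0,0,0.06,0,0,0,0,0,0,0,0,0,0,0,0,0,0,0]}}

```text
time: 43.6
eef_pos: [0.5912, 0.381, 0.084]
eef_rot: [-3.141, 0.0, 1.416]
ft_force: [-0.1, 0.8, 1.1]
finger_gap: 0.0428
finger_force: 0.0
```

{"op": "step_arm", "data": {"steps": [0,0,0,0,0,0,0,0,0,0,0,0,0,0,0,0,0,0,0,0,0,0,0,0,0,0,0,0,0,0,0,0,0,0,0,0,0,0,0,0,0,0,0,0,0,0,0,0], "fingers": -1, "newtons": 70}}

```text
time: 44.4
eef_pos: [0.5916, 0.3811, 0.0846]
eef_rot: [3.141, -0.001, 1.416]
ft_force: [0.4, -0.9, 2.7]
finger_gap: 0.0086
finger_force: 70.0
```

{"op": "step_arm", "data": {"steps": [0,0,-0.2,0,0,0,0,0,-0.4,0,0,0,0,0,-0.5,0,0,0,0,0,-0.5,0,0,0,0,0,-0.5,0,0,0,0,0,-0.4,0,0,0,0,0,0,0,0,0,0,0,0,0,0,0]}}

```text
time: 45.2
eef_pos: [0.5911, 0.3809, 0.2847]
eef_rot: [3.141, -0.0, 1.416]
ft_force: [-0.7, 0.3, -3.1]
finger_gap: 0.0089
finger_force: 69.5
```

```bash
python3 - <<'E'
from h import *
o=readout.get_obs();print(o['eef_pos'],o['eef_rot']);rows([.605,-.0598,.29],1.3977,o=o)
E
```

```text
[0.59105403 0.38089267 0.28468667] [ 3.14123788e+00 -2.66254770e-04  1.41570434e+00]
total tool shift(units) [-5.416  1.023 -0.067] turn [ 0.0001 -0.0001  0.0057] dist 0.44094529744771416
```

{"op": "step_arm", "data": {"steps": [-0.492,0.093,0,0,0,0,-0.492,0.093,0,0,0,0,-0.492,0.093,0,0,0,0,-0.492,0.093,0,0,0,0,-0.492,0.093,0,0,0,0,-0.492,0.093,0,0,0,0,-0.492,0.093,0,0,0,0,-0.492,0.093,0,0,0,0]}}

```text
time: 46.0
eef_pos: [0.5999, 0.0589, 0.2815]
eef_rot: [-3.137, 0.001, 1.416]
ft_force: [1.2, -1.0, -1.1]
finger_gap: 0.0089
finger_force: 69.4
```

{"op": "step_arm", "data": {"steps": [-0.492,0.093,0,0,0,0,-0.492,0.093,0,0,0,0,-0.492,0.093,0,0,0,0.0057,0,0,0,0,0,0,0,0,0,0,0,0,0,0,0,0,0,0,0,0,0,0,0,0]}}

```text
time: 46.7
eef_pos: [0.6049, -0.0574, 0.2832]
eef_rot: [-3.14, -0.0, 1.401]
ft_force: [0.8, -0.3, -1.1]
finger_gap: 0.009
finger_force: 69.4
```

```bash
python3 - <<'E'
from h import *
o=readout.get_obs();print(o['eef_pos'],o['eef_rot'],o['moment']);rows([.605,-.0598,.25],1.3977,o=o)
im=capture('wrist');cv2.imwrite('pics/w15.png',im)
for n in('w9','w15'):
    g=cv2.imread(f'pics/{n}.png');h=cv2.cvtColor(g,cv2.COLOR_BGR2HSV)
    m=cv2.inRange(h,(3,150,30),(16,255,255)) if n=='w15' else cv2.inRange(h,(100,120,30),(125,255,255))
    cs,hi=cv2.findContours(m,cv2.RETR_CCOMP,cv2.CHAIN_APPROX_NONE)
    for q,r in zip(cs,hi[0]):
        x,y,w,hh=cv2.boundingRect(q)
        if r[3]>=0 and 300<cv2.contourArea(q)<2500 and y<260: M=cv2.moments(q);print(n,M['m10']/M['m00'],M['m01']/M['m00'],M['m00'],(x,y,w,hh))
E
```

```text
[ 0.60494521 -0.05744434  0.28320812] [-3.13978387e+00 -4.39112156e-04  1.40055529e+00] [-0.00561861  0.05714146 -0.03141845]
total tool shift(units) [-0.029  0.006  0.415] turn [-0.0006 -0.0001  0.0009] dist 0.03329161404731453
w9 156.21048646602307 170.00795002839297 880.5 (141, 152, 31, 35)
w9 486.9453634085213 167.88805346700082 997.5 (471, 151, 37, 36)
w15 155.24686264397454 177.88671136324564 969.5 (139, 161, 33, 35)
w15 486.65673230441723 177.38939152031222 939.5 (471, 160, 33, 36)
```

Orange holes in hand are at (155,178) and (487,177), matching the no-offset prediction. I go straight down.

{"op": "step_arm", "data": {"steps": [0.005,0.003,0.1,0,0,0.0009,0,0,0.1,0,0,0,0,0,0.1,0,0,0,0,0,0.1,0,0,0,0,0,0.1,0,0,0,0,0,0.1,0,0,0,0,0,0.1,0,0,0,0,0,0,0,0,0]}}

```text
time: 47.55
eef_pos: [0.6049, -0.0588, 0.2266]
eef_rot: [-3.139, 0.0, 1.395]
ft_force: [-0.2, 0.0, -3.0]
finger_gap: 0.0088
finger_force: 69.4
```

{"op": "step_arm", "data": {"steps": [0,0,0.1,0,0,0,0,0,0.1,0,0,0,0,0,0,0,0,0]}}

```text
time: 47.85
eef_pos: [0.6049, -0.0589, 0.2107]
eef_rot: [-3.139, 0.0, 1.395]
ft_force: [0.0, 0.5, -2.1]
finger_gap: 0.0087
finger_force: 69.3
```

{"op": "step_arm", "data": {"steps": [0,0,0.15,0,0,0,0,0,0.15,0,0,0,0,0,0.15,0,0,0,0,0,0.15,0,0,0,0,0,0.1,0,0,0,0,0,0.08,0,0,0,0,0,0,0,0,0,0,0,0,0,0,0]}}

```text
time: 48.65
eef_pos: [0.6055, -0.059, 0.1497]
eef_rot: [-3.141, -0.0, 1.395]
ft_force: [-0.5, 1.0, -2.3]
finger_gap: 0.0088
finger_force: 69.3
```

{"op": "step_arm", "data": {"steps": [0,0,0.04,0,0,0,0,0,0.04,0,0,0,0,0,0,0,0,0,0,0,0,0,0,0]}}

```text
time: 49.05
eef_pos: [0.6056, -0.059, 0.1433]
eef_rot: [3.142, -0.0, 1.395]
ft_force: [0.0, 0.7, -2.2]
finger_gap: 0.009
finger_force: 69.4
```

{"op": "step_arm", "data": {"steps": [0,0,0.02,0,0,0,0,0,0.015,0,0,0,0,0,0,0,0,0,0,0,0,0,0,0]}}

```text
time: 49.45
eef_pos: [0.6057, -0.0591, 0.1406]
eef_rot: [3.141, -0.0, 1.395]
ft_force: [0.8, 0.5, -2.0]
finger_gap: 0.0087
finger_force: 69.5
```

{"op": "step_arm", "data": {"steps": [0,0,0,0,0,0,0,0,0,0,0,0,0,0,0,0,0,0,0,0,0,0,0,0], "fingers": 0}}

```text
time: 49.85
eef_pos: [0.6056, -0.0593, 0.1408]
eef_rot: [3.141, 0.0, 1.395]
ft_force: [1.0, 0.7, -0.5]
finger_gap: 0.0429
finger_force: 0.0
```

{"op": "step_arm", "data": {"steps": [0,0,-0.2,0,0,0,0,0,-0.4,0,0,0,0,0,-0.5,0,0,0,0,0,-0.5,0,0,0,0,0,-0.5,0,0,0,0,0,-0.5,0,0,0,0,0,-0.3,0,0,0,0,0,0,0,0,0]}}

```text
time: 50.65
eef_pos: [0.6067, -0.0594, 0.379]
eef_rot: [3.132, -0.001, 1.395]
ft_force: [-0.0, -0.3, 0.1]
finger_gap: 0.0427
finger_force: 0.0
```

{"op": "step_arm", "data": {"steps": [0,0,0,0,0,0,0,0,0,0,0,0,0,0,0,0,0,0]}}

```text
time: 50.95
eef_pos: [0.605, -0.059, 0.3711]
eef_rot: [-3.139, 0.0, 1.395]
ft_force: [-0.3, -0.5, -0.3]
finger_gap: 0.0426
finger_force: 0.0
```

```bash
python3 - <<'E'
from h import *
o=readout.get_obs();print(o['eef_pos'],o['eef_rot']);im=capture('wrist');cv2.imwrite('pics/w16.png',im);c=cam('wrist',o)
m=cv2.inRange(cv2.cvtColor(im,cv2.COLOR_BGR2HSV),(3,150,40),(16,255,255));k,lab,st,ce=cv2.connectedComponentsWithStats(m)
i=np.argmax(st[1:,4])+1;print(st[i],ce[i]);cs,_=cv2.findContours(np.uint8(lab==i),0,1);print(cv2.minAreaRect(cs[0]))
x=[.6051,-.057,-.1731];w=lambda l:[x[0]+np.cos(x[2])*l[0]-np.sin(x[2])*l[1],x[1]+np.sin(x[2])*l[0]+np.cos(x[2])*l[1],l[2]]
sg=[(-1,1),(1,1),(1,-1),(-1,-1)]
for z in (.056+.044,.056+.054,.056+.034): print(z,proj(c,[w((a*.083,b*.068,z)) for a,b in sg]).round(1).tolist())
print(cv2.approxPolyDP(cv2.convexHull(cs[0]),4,True).reshape(-1,2).tolist())
E
```

```text
[ 0.60501364 -0.05899796  0.37111375] [-3.13899398e+00  3.90713393e-04  1.39488562e+00]
[  234   143   178   138 19169] [322.61328186 206.77432313]
((322.00726318359375, 211.0577392578125), (177.0408935546875, 136.95748901367188), 0.440728098154068)
0.1 [[231.5, 140.1], [412.1, 139.7], [403.3, 278.2], [240.6, 278.3]]
0.11 [[228.7, 140.1], [414.8, 139.7], [405.5, 281.9], [238.4, 282.0]]
0.09 [[234.0, 140.1], [409.5, 139.7], [401.3, 274.6], [242.7, 274.8]]
[[411, 144], [403, 275], [390, 280], [252, 279], [242, 273], [234, 144]]
```

{"op": "step_arm", "data": {"steps": [-0.491,0.159,0,0,0,0,-0.491,0.159,0,0,0,0,-0.491,0.159,0,0,0,0,-0.491,0.159,0,0,0,0,0,0,0,0,0,0,0,0,0,0,0,0,0,0,0,0,0,0,0,0,0,0,0,0], "fingers": 1}}

```text
time: 51.8
eef_pos: [0.6285, -0.2207, 0.3724]
eef_rot: [-3.141, -0.001, 1.398]
ft_force: [0.2, 0.0, -0.2]
finger_gap: 0.0852
finger_force: 0.0
```

```bash
python3 - <<'E'
from h import *
o=readout.get_obs();print(o['eef_pos'],o['eef_rot']);im=capture('wrist');cv2.imwrite('pics/w17.png',im);c=cam('wrist',o)
cands=[]
g=cv2.GaussianBlur(cv2.cvtColor(im,cv2.COLOR_BGR2GRAY),(3,3),0).astype(float)
gx,gy=cv2.Sobel(g,cv2.CV_64F,1,0),cv2.Sobel(g,cv2.CV_64F,0,1);G=cv2.GaussianBlur(np.hypot(gx,gy),(5,5),0)
t=np.linspace(0,2*np.pi,90)
def sc(x,y):
    s=0
    for r in (.031,.027):
        p=proj(c,np.c_[x+r*np.cos(t),y+r*np.sin(t),0*t+.085]).round().astype(int); ok=(p[:,0]>=0)&(p[:,0]<640)&(p[:,1]>=0)&(p[:,1]<300)
        s+=np.minimum(G[p[ok,1],p[ok,0]],80).sum()/90
    return s
r=sorted(((sc(x,y),x,y) for x in np.arange(.61,.645,.001) for y in np.arange(-.24,-.205,.001)),reverse=True)[:5];print(r)
rows([r[0][1],r[0][2],.3],1.395,o=o)
z=cv2.resize(im[120:280,240:440],None,fx=4,fy=4)
p=((proj(c,np.c_[r[0][1]+.031*np.cos(t),r[0][2]+.031*np.sin(t),0*t+.085])-[240,120]+.5)*4).astype(np.int32)
cv2.polylines(z,[p.reshape(-1,1,2)],True,(0,255,0),1);cv2.imwrite('pics/z17.png',z[:600])
E
```

```text
[ 0.62850645 -0.22068517  0.37239964] [-3.14131724e+00 -9.42990539e-04  1.39765657e+00]
[(np.float64(119.47021334674335), np.float64(0.627), np.float64(-0.22799999999999998)), (np.float64(118.09709625583999), np.float64(0.627), np.float64(-0.22699999999999998)), (np.float64(116.80371850838293), np.float64(0.628), np.float64(-0.22799999999999998)), (np.float64(115.32868467263297), np.float64(0.628), np.float64(-0.22699999999999998)), (np.float64(112.5485218452122), np.float64(0.626), np.float64(-0.22699999999999998))]
total tool shift(units) [-0.094 -0.003  0.905] turn [-0.0001 -0.0003  0.0008] dist 0.07278381692675731
```

{"op": "step_arm", "data": {"steps": [0,0,0,0,0,0.0455,0,0,0,0,0,0.0455,0,0,0,0,0,0.0455,0,0,0,0,0,0.0455,0,0,0,0,0,0.0455,0,0,0,0,0,0.0455,0,0,0,0,0,0.0455,0,0,0,0,0,0.0455]}}

```text
time: 52.65
eef_pos: [0.6283, -0.2214, 0.3728]
eef_rot: [-3.141, -0.001, 0.247]
ft_force: [-0.3, -0.7, 0.2]
finger_gap: 0.0855
finger_force: 0.0
```

{"op": "step_arm", "data": {"steps": [0,0,0,0,0,0.0455,0,0,0,0,0,0.0455,0,0,0,0,0,0.0455,0,0.06,0.3,0,0,0,0,0,0.4,0,0,0,0,0,0.4,0,0,0,0,0,0,0,0,0,0,0,0,0,0,0]}}

```text
time: 53.45
eef_pos: [0.6275, -0.2265, 0.285]
eef_rot: [-3.141, 0.0, -0.176]
ft_force: [-0.7, -0.0, 1.1]
finger_gap: 0.0852
finger_force: 0.0
```

{"op": "step_arm", "data": {"steps": [0,0,0,0,0,0,0,0,0,0,0,0]}}

```text
time: 53.65
eef_pos: [0.6282, -0.2276, 0.287]
eef_rot: [3.141, -0.004, -0.177]
ft_force: [-0.4, -0.2, -0.5]
finger_gap: 0.086
finger_force: 0.0
```

```bash
python3 - <<'E'
from h import *
o=readout.get_obs();print(o['eef_pos'],o['eef_rot']);rows([.6275,-.2255,.109],-.1731,o=o)
E
```

```text
[ 0.62817398 -0.22763385  0.28700844] [ 3.14122988 -0.00381532 -0.17715019]
total tool shift(units) [-0.021 -0.026  2.225] turn [ 0.0001 -0.0012 -0.0013] dist 0.17802250741277628
```

{"op": "step_arm", "data": {"steps": [-0.015,-0.02,0.3,0,0,0,0,0,0.3,0,0,0,0,0,0.3,0,0,0,0,0,0.3,0,0,0,0,0,0.3,0,0,0,0,0,0,0,0,0]}}

```text
time: 54.25
eef_pos: [0.6251, -0.2249, 0.1621]
eef_rot: [-3.141, 0.005, -0.177]
ft_force: [-0.1, 0.0, -0.1]
finger_gap: 0.0853
finger_force: 0.0
```

{"op": "step_arm", "data": {"steps": [0,0,0.2,0,0,0,0,0,0.2,0,0,0,0,0,0.2,0,0,0,0,0,0.1,0,0,0,0,0,0,0,0,0,0,0,0,0,0,0]}}

```text
time: 54.85
eef_pos: [0.6266, -0.2258, 0.1087]
eef_rot: [3.141, -0.0, -0.178]
ft_force: [-0.3, 0.3, 0.5]
finger_gap: 0.0855
finger_force: 0.0
```

{"op": "step_arm", "data": {"steps": [0,0,0,0,0,0,0,0,0,0,0,0,0,0,0,0,0,0,0,0,0,0,0,0,0,0,0,0,0,0,0,0,0,0,0,0], "fingers": -1, "newtons": 35}}

```text
time: 55.45
eef_pos: [0.627, -0.2262, 0.1098]
eef_rot: [3.141, -0.002, -0.178]
ft_force: [-1.1, -0.4, 6.5]
finger_gap: 0.0612
finger_force: 37.5
```

{"op": "step_arm", "data": {"steps": [0,0,-0.1,0,0,0,0,0,-0.3,0,0,0,0,0,-0.4,0,0,0,0,0,-0.4,0,0,0,0,0,-0.4,0,0,0,0,0,-0.4,0,0,0,0,0,-0.2,0,0,0,0,0,0,0,0,0]}}

```text
time: 56.25
eef_pos: [0.6272, -0.2259, 0.287]
eef_rot: [3.141, -0.004, -0.177]
ft_force: [0.4, 0.6, -0.7]
finger_gap: 0.0608
finger_force: 38.6
```

```bash
python3 - <<'E'
from h import *
o=readout.get_obs();print(o['eef_pos'],o['eef_rot'],o['ft_force']);rows([.6465,-.0642,.30],-.1731,o=o)
E
```

```text
[ 0.62723294 -0.22586684  0.28695769] [ 3.14144826 -0.00423691 -0.17726958] [ 0.3919886   0.57895856 -0.65255553]
total tool shift(units) [-0.119 -2.032 -0.164] turn [ 0.     -0.0013 -0.0013] dist 0.16333245152116138
```

{"op": "step_arm", "data": {"steps": [-0.024,-0.406,0,0,0,0,-0.024,-0.406,0,0,0,0,-0.024,-0.406,0,0,0,0,-0.024,-0.406,0,0,0,0,-0.024,-0.406,0,0,0,0,0,0,0,0,0,0,0,0,0,0,0,0,0,0,0,0,0,0]}}

```text
time: 57.05
eef_pos: [0.6449, -0.0653, 0.283]
eef_rot: [3.14, 0.002, -0.179]
ft_force: [0.3, -0.8, -0.8]
finger_gap: 0.0612
finger_force: 38.7
```

```bash
python3 - <<'E'
from h import *
o=readout.get_obs();print(o['eef_pos'],o['eef_rot'],o['ft_force']);rows([.6465,-.0642,.173],-.1731,o=o)
E
```

```text
[ 0.64491581 -0.06533579  0.28300233] [ 3.14004779e+00  2.24244864e-03 -1.78947641e-01] [ 0.3441095  -0.7804971  -0.84931334]
total tool shift(units) [ 0.02  -0.02   1.375] turn [ 0.0005  0.0007 -0.0019] dist 0.11001959463759622
```

{"op": "step_arm", "data": {"steps": [0.02,-0.02,0.2,0,0,0,0,0,0.2,0,0,0,0,0,0.2,0,0,0,0,0,0.2,0,0,0,0,0,0.2,0,0,0,0,0,0.15,0,0,0,0,0,0.1,0,0,0,0,0,0,0,0,0]}}

```text
time: 57.85
eef_pos: [0.6469, -0.0627, 0.183]
eef_rot: [3.141, 0.002, -0.177]
ft_force: [-0.1, -0.1, -2.2]
finger_gap: 0.0611
finger_force: 38.7
```

{"op": "step_arm", "data": {"steps": [0,0,0.06,0,0,0,0,0,0.04,0,0,0,0,0,0,0,0,0,0,0,0,0,0,0]}}

```text
time: 58.25
eef_pos: [0.6477, -0.0628, 0.1769]
eef_rot: [-3.141, -0.001, -0.177]
ft_force: [-0.4, 0.3, -1.7]
finger_gap: 0.0607
finger_force: 38.7
```

{"op": "step_arm", "data": {"steps": [0,0,0.03,0,0,0,0,0,0.03,0,0,0,0,0,0,0,0,0,0,0,0,0,0,0]}}

```text
time: 58.65
eef_pos: [0.6474, -0.0628, 0.1716]
eef_rot: [3.142, 0.0, -0.177]
ft_force: [0.2, -0.1, -0.9]
finger_gap: 0.061
finger_force: 38.7
```

{"op": "step_arm", "data": {"steps": [0,0,0.015,0,0,0,0,0,0,0,0,0,0,0,0,0,0,0]}}

```text
time: 58.95
eef_pos: [0.6477, -0.0628, 0.1709]
eef_rot: [-3.142, -0.001, -0.178]
ft_force: [1.1, 0.9, 0.6]
finger_gap: 0.0609
finger_force: 38.7
```

{"op": "step_arm", "data": {"steps": [0,0,0,0,0,0,0,0,0,0,0,0,0,0,0,0,0,0,0,0,0,0,0,0,0,0,0,0,0,0], "fingers": 0.85}}

```text
time: 59.45
eef_pos: [0.6475, -0.0628, 0.1706]
eef_rot: [3.142, -0.0, -0.177]
ft_force: [-1.0, -1.0, 0.9]
finger_gap: 0.0788
finger_force: 0.0
```

{"op": "step_arm", "data": {"steps": [0,0,-0.1,0,0,0,0,0,-0.3,0,0,0,0,0,-0.4,0,0,0,0,0,-0.5,0,0,0,0,0,-0.5,0,0,0,0,0,-0.5,0,0,0,0,0,-0.3,0,0,0,0,0,0,0,0,0]}}

```text
time: 60.25
eef_pos: [0.6487, -0.0633, 0.3844]
eef_rot: [-3.14, -0.009, -0.178]
ft_force: [0.8, -0.4, -0.4]
finger_gap: 0.079
finger_force: 0.0
```

```bash
python3 - <<'E'
from h import *
o=readout.get_obs();print(o['eef_pos'],o['eef_rot'])
im=capture('wrist');a=capture('scene');b=capture('side')
c=cam('side');x=[.6051,-.057,-.1731];w=lambda l:[x[0]+np.cos(x[2])*l[0]-np.sin(x[2])*l[1],x[1]+np.sin(x[2])*l[0]+np.cos(x[2])*l[1],l[2]]
b2=cv2.resize(b[150:300,240:440],None,fx=4,fy=4,interpolation=cv2.INTER_CUBIC)
for k,(aa,bb) in enumerate([(-1,1),(1,1),(1,-1)]):
    for z in (.056,.1):
        q=((proj(c,w((aa*.083,bb*.068,z)))[0]-[240,150]+.5)*4).astype(int); cv2.circle(b2,tuple(int(v) for v in q),3,(0,255,0),-1)
f=lambda im,x,y:cv2.resize(im[y:y+150,x:x+140],(280,300))
right=np.vstack([f(a,220,160),f(a,105,180)])
I=np.hstack([cv2.resize(b2,(520,390)),right[:390]]) if 0 else np.hstack([b2[:, 130:650],right])
cv2.imwrite('pics/v18.png',cv2.convertScaleAbs(I,alpha=1.4))
E
```

```text
[ 0.64866609 -0.06333133  0.38438202] [-3.14024998 -0.00890348 -0.17771009]
```

View pics/v18.png

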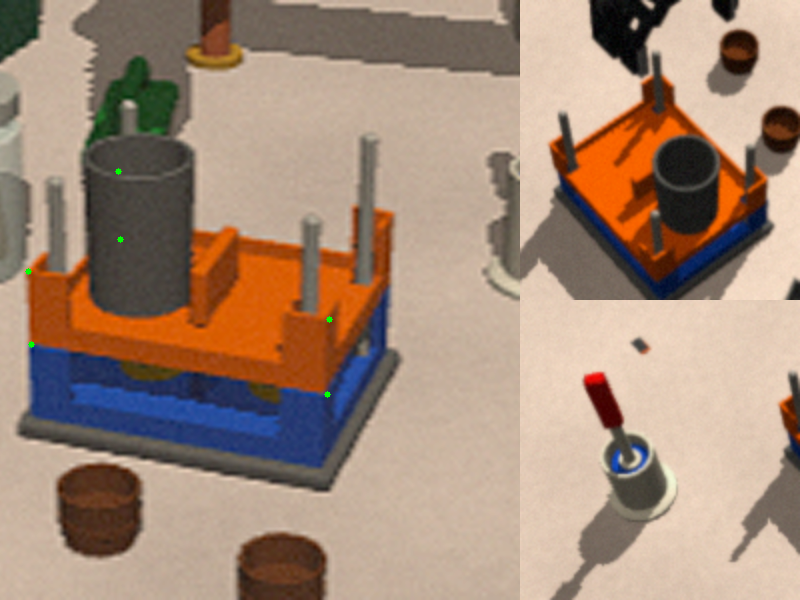

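The orange tray sits level on the blue tray's uprights, and its corners land on the predicted tier-two points at (30,345) and (327,393). The cup stands upright on it, the caps show below, and the brush is in its pot.

{"op": "step_arm", "data": {"steps": [0,0,0,0,0,0,0,0,0,0,0,0,0,0,0,0,0,0,0,0,0,0,0,0]}}

```text
time: 60.8
eef_pos: [0.6474, -0.0627, 0.3781]
eef_rot: [3.141, 0.001, -0.178]
ft_force: [0.9, 0.1, 1.2]
finger_gap: 0.0791
finger_force: 0.0
```

```bash
python3 -c "
from workcell import manip
print(manip.hand_in())"
```

```text
the job is handed in; nothing more can be done
None
```

I scrubbed the cup with three full strokes, put the brush back in its pot, stacked blue then orange on the posts with both caps on the blue tray, stood the cup on the orange tray, and handed in at about 61 s; the hand-in returned no verdict.

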